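# Show the underside of the stones to the viewer camera

## Task

Tip the six stones out of the open specimen cup into the glass tray of the viewer and stand the empty cup back upright on the bench. Then swing the viewer's spring-loaded mirror by the knob on its lever until the camera, looking into the mirror, has the cross under the glass in the middle of its picture (lever pointing midway between cross and lens), and finish with the gripper still holding the knob there, because the mirror springs flat when let go; do not knock the camera, the capped cup or the small dropper bottle.

Things in the scene. Friction and masses are not known exactly. Their poses are not given: they have to be found in the camera images.
- cup: open white specimen cup with a paper band, loose, 66 mm tall, 58 mm in diameter all the way up, stiff wall 2 mm, about 50 g; the six stones lie in it. Held in two pads it may turn back a little as it is tipped. Origin: centre of its underside; z runs up through the mouth
- cup_mouth (a point): centre of the cup's mouth, in the plane of the rim
- cup_lid: the cup's white screw lid, 65 mm wide, 13 mm high, lying fixed on the bench with its centre 88 mm from the cup's, about on the +x side; not needed. Origin: centre of its underside
- stone_0: one of six brown gallstones, loose, faceted, about 10 x 12 x 10 mm, 10 g, smooth: they slide out once the cup is tipped some 30 degrees past level; origin at its centre
- stone_1: one of six brown gallstones, loose, faceted, about 9.5 x 11.5 x 10.5 mm, 10 g, smooth: they slide out once the cup is tipped some 30 degrees past level; origin at its centre
- stone_2: one of six brown gallstones, loose, faceted, about 10 x 11 x 9 mm, 10 g, smooth: they slide out once the cup is tipped some 30 degrees past level; origin at its centre
- stone_3: one of six brown gallstones, loose, faceted, about 9 x 12 x 10 mm, 10 g, smooth: they slide out once the cup is tipped some 30 degrees past level; origin at its centre
- stone_4: one of six brown gallstones, loose, faceted, about 10 x 11.5 x 11 mm, 10 g, smooth: they slide out once the cup is tipped some 30 degrees past level; origin at its centre
- stone_5: one of six brown gallstones, loose, faceted, about 9 x 9 x 9 mm, 10 g, smooth: they slide out once the cup is tipped some 30 degrees past level; origin at its centre
- viewer: grey viewer, fixed on the bench: base plate 170 x 165 x 12 mm, corner posts, square deck 155 x 155 mm with its top 151 mm above the bench, a round glass tray in the deck, a tilting mirror below it. Origin: centre of the underside; z up, the camera stands on its -x side, the mirror lever on its -y side
- tray (a point): centre of the glass floor of the tray (top face, 157 mm above the bench). The tray is round, 118 mm across inside, with an aluminium rim 21 mm higher than the glass (178 mm above the bench); nothing covers it. Behind the viewer (+x) stand two cartons under a clear hood, up to 175 mm high
- cross (a point): centre of the black cross (30 mm) etched under the glass, straight above the mirror's axle
- axle (a point): point on the mirror's axle under the middle of the tray, 85 mm above the bench; the axle runs along the viewer's y
- mirror (a joint): tilt of the 92 x 112 mm mirror in rad: 0 = flat, facing up at the glass, lever upright; grows as the knob swings toward the viewer's -x (camera) side, at most 1.25. A spring (0.15 N m at 0, 0.35 N m at 0.8) pulls it back to 0. The mirror faces the way the lever points. The cross is in the middle of the picture at (pi/2 - camera_arm)/2
- mirror_unit: the mirror with its axle and lever, one spring-loaded piece; origin on the axle under the middle of the tray, z is the way mirror and lever face, y along the axle
- knob (a point): steel lever, 8 mm thick, on the axle at the viewer's -y side, ending in a black knob: cylinder 22 mm in diameter, 22 mm long along the axle. This point: the knob's centre, 95 mm from the axle, 132 mm to the -y side of the viewer's middle (38 mm free between knob and viewer); z points outward along the lever, y along the axle. Pinch its flat ends from above; it may turn between the pads
- camera_arm (a joint): angle of the camera's swing arm about the axle in rad: 0 = lens level with the axle, positive = lens higher (0 to 0.52). Clamped: leave it as it is
- lens (a point): centre of the front of the camera's lens, 125 mm from the axle, looking at the axle; the black camera (38 mm square, 45 mm long) is carried by an arm on the viewer's +y side
- capped_cup: capped specimen cup, 61 mm wide, 64 mm tall, loose; a bystander, leave it. Origin: centre of its underside
- stain_bottle_2: small amber dropper bottle, 26 mm wide, 82 mm tall, loose; a bystander, leave it. Origin: centre of its underside
Not all that is in view belongs to the job. What is shaped like the cup but green or pink is not meant.

How it is judged:
By the outcome, as a careful person would: the job done as asked, in the order asked, and still so for the second after the job is handed in, while the arm keeps its last pose, push and grip.
It also fails if it takes over 72 s, if anything falls off the work surface, if the arm or the gripper's body presses on something with over 40 N, if the wrist force passes 120 N, or if a joint passes its speed limit or range.

## Robot

A 7-joint arm with a two-finger parallel gripper is mounted at the origin on a cart in front of the work surface, level with it; the furniture and walls round the work are solid. World frame = base frame: x ahead of the robot, y to its left, z up, the work surface at z = 0. Lengths are in m, angles in rad, forces in N, time in s.
With the tool pointing down it reaches from about 0.4 to 0.875 m from the base axis. Payload 4.4 kg.
Tool frame: the origin (TCP) lies at the very end of the fingers, on their centre line; the grasp point (between the pads) lies 19 mm behind it (manip.hold_point_z is the z of the grasp point in the tool frame, in m); z points along the fingers, y is the direction in which the jaws open and shut (so a half turn about z gives the same grasp; the last joint's range is limited). The gripper opens to 85 mm and grips with 20 to 120 N. Pads are 22 mm wide; open, the fingers measure 114 mm over their backs; the gripper's body (76 mm by 85 mm) begins 54 mm behind the grasp point. The pads swing forward as they close: fully open they stand 13 mm farther back than shut.
Start: joints at [1.134, 0.628, 0.038, 1.517, -0.027, 0.996, -0.02], TCP at [0.236, -0.606, 0.231] pointing down, gripper open.
Joint ranges: [-3.06, 3.06], [-0.37, 2.12], [-1.25, 1.32], [0.18, 2.47], [-1.1, 4.24], [0.23, 1.98], [-2.94, 2.94]. Speed limits (rad/s): [2.57, 2.57, 3.14, 3.14, 3.14, 3.14, 3.14].

## Interface

Orientations are given as a rotation vector (axis times angle).
In Python, from workcell import manip, cams, spotter gives the robot as it stands. The module is installed in compiled form; this text tells all that it offers.
- The arm moves only by the tool step_arm, never from a script. Its argument "targets" is a list of rows, each a list of 6 numbers: the shift along the tool's x, y, z as a fraction of full scale, then the turn, a rotation vector about the tool's x, y, z as a fraction of full scale. A call has 1 to 20 rows; each row shifts and turns the commanded pose from where the row before left it, along the tool's axes as they then stand; what a row does not reach is not made up. Full scale, the value 1, is 0.6 m for a shift and pi rad for a turn. A row lasts 1/10 s, in which the tool goes at most 50 mm and 8.59 degrees, less where a joint would pass 70% of its speed; a pose out of reach is approached as far as the arm can. A call with a number of a shift or a turn outside -1 to 1 is refused whole. A call with a gripper value outside its range is refused whole. "jaw" is the finger opening in mm, from 0 to 85.4, set as the call begins (left out, the last holds). The fingers move at their own pace and stop on an object; "force" is the grip in N (left out, the last holds). Time passes only in rows, so rows that do not move let the fingers close. It gives the time, the measured TCP pose, the force and the opening at its end, in the units of the state.
- manip.get_obs(): the state, without advancing time (a new reading comes with each control period).
- cams.grab_frame(name): name is "scene" or "side" or "wrist"; returns a dict with "img" (384x512x3 uint8, red, green, blue), "z_map" (384x512 float32, m along the optical axis (not along the pixel's ray), 0 where there is no reading), "vertical_fov" (degrees; the focal length in pixels is half the picture's height over the tangent of half this angle, whatever the lens; pixels are square), "cx", "cy" (the principal point, pixels), "rvec" (rotation vector, rad) and "tvec" (3), from world to camera coordinates, as OpenCV has them. Camera axes: x right, y down, z forward; pixel columns grow to the right and rows downward; lengths in m; the calibration is good to about 2 mm. A picture is of the moment at which its call begins.
- manip.close_job(): hands the job in, once; it reports no verdict.
Trained networks look in a picture, given as the dict that the camera call returned (one of the last four; its "shot" number tells which), for a name from the list of things; names that differ only in an ending like _2 or _b are one class to them, and where a whole thing is asked for, a point or a joint stands for the part that bears it (a point fixed in the world has none). Each returns a list of dicts, best first, with "score" (0 to 1); they miss things now and then, are a little off and sometimes report something else, mostly with a low value. They report only what shows in the picture. A call takes as long as a camera call. They do not tell look-alikes from the thing itself.
- spotter.silhouettes(thing, picture): "pixels" (384x512 bool, what is visible of it) and "box" ([centre column, centre row, width, height] as shares, 0 to 1, of the picture: columns of its width, rows of its height, round what is visible of it).
- spotter.landmark_of(thing, picture): "xy" ([column, row] as shares, 0 to 1, of the picture: columns of its width, rows of its height: a listed point, or the origin of a listed thing).
The state is a dict: "time": time; "joint_positions": joint angles; "qvel": joint speeds; "joint_efforts": joint torques, N m; "tcp_pos": TCP position; "eef_rot": TCP orientation; "wrist_force": force on the tool from outside, world axes, zero at the start; "wrist_torque": the same for the moment, N m; "opening": finger opening in m.
Only numpy, scipy, OpenCV 4.12 (cv2) and the standard library are available. Lean on these libraries where they do the work, as an engineer would, in place of code of your own. Each camera call takes 0.05 s, during which the arm holds its last target. There are 200 camera calls.

## Working session

There is one attempt and no reset: what is moved stays moved. The work goes in short steps, Python scripts to look and compute and a tool call to move; the robot and the scene stay as the last step left them, time stands still between calls to the robot, and variables do not carry over. Pictures are saved under pics/ and viewed, about 8 in all and at most 12, crops included, and the job is handed in when it is done.

Besides the shell and the picture viewer there is one more tool, called after ">>>" in YAML: its name, and indented under it one key for each argument. step_arm: Moves the arm, as the interface text tells. Shift numbers are shares of 0.6 m and turn numbers shares of pi rad, none past 1 either way. Its arguments: {"type":"object","properties":{"targets":{"type":"array"},"jaw":{"type":"number"},"force":{"type":"number"}},"required":["targets"]}

```bash
mkdir -p pics
cat > h.py <<'E'
import numpy as np, cv2
from scipy.spatial.transform import Rotation as R
from workcell import manip, cams, spotter
def K(f):
    h,w=f["img"].shape[:2]; fl=h/2/np.tan(np.radians(f["vertical_fov"])/2)
    return fl,f["cx"],f["cy"]
def cloud(f):
    fl,cx,cy=K(f); z=f["z_map"]; v,u=np.mgrid[:z.shape[0],:z.shape[1]]
    p=np.stack([(u-cx)/fl*z,(v-cy)/fl*z,z],-1)
    Rm=R.from_rotvec(f["rvec"]).as_matrix(); return (p-np.array(f["tvec"]))@Rm
def ray(f,xy):
    fl,cx,cy=K(f); h,w=f["img"].shape[:2]
    Rm=R.from_rotvec(f["rvec"]).as_matrix()
    d=Rm.T@np.array([(xy[0]*w-cx)/fl,(xy[1]*h-cy)/fl,1]); c=-Rm.T@np.array(f["tvec"]); return c,d/np.linalg.norm(d)
def tri(rs):
    A=sum(np.eye(3)-np.outer(d,d) for c,d in rs); b=sum((np.eye(3)-np.outer(d,d))@c for c,d in rs)
    p=np.linalg.solve(A,b); return p,[np.linalg.norm(np.cross(p-c,d)) for c,d in rs]
def proj(f,p):
    fl,cx,cy=K(f); q=R.from_rotvec(f["rvec"]).as_matrix()@np.array(p)+np.array(f["tvec"]); return q[:2]/q[2]*fl+[cx,cy]
def save(name,*ims):
    cv2.imwrite("pics/"+name+".png",np.hstack(ims)[:,:,::-1])
E
python3 - <<'E'
from h import *
np.set_printoptions(precision=3,suppress=True)
o=manip.get_obs(); print(o["time"],o["tcp_pos"],o["eef_rot"],manip.hold_point_z)
F={n:cams.grab_frame(n) for n in ("scene","side","wrist")}
for n,f in F.items(): print(n,-R.from_rotvec(f["rvec"]).as_matrix().T@np.array(f["tvec"]))
im=np.vstack([np.hstack([F["scene"]["img"],F["side"]["img"]])]); save("a",cv2.resize(F["scene"]["img"],(800,600)))
save("b",cv2.resize(F["side"]["img"],(800,600)))
for t in ["cup","cup_mouth","cup_lid","viewer","tray","cross","axle","knob","lens","capped_cup","stain_bottle_2"]:
    for n in ("scene","side"):
        f=F[n];L=spotter.landmark_of(t,f); print(t,n,[(round(l["score"],2),(np.array(l["xy"])*[512,384]).round(0)) for l in L[:4]])
    a=spotter.landmark_of(t,F["scene"]);b=spotter.landmark_of(t,F["side"])
    for x in a[:3]:
        for y in b[:3]:
            p,e=tri([ray(F["scene"],x["xy"]),ray(F["side"],y["xy"])])
            if max(e)<.01: print("   ",p,np.array(e))
E
```

```text
0.0 [ 0.235 -0.605  0.23 ] [-3.086 -0.579  0.001] -0.0187
scene [0.01  0.846 0.814]
side [ 0.509 -0.823  0.528]
wrist [ 0.301 -0.58   0.373]
cup scene [(0.85, array([274., 199.])), (0.83, array([318., 193.])), (0.57, array([302., 215.]))]
cup side [(0.85, array([231., 316.])), (0.79, array([228., 278.])), (0.74, array([269., 281.]))]
    [ 0.542 -0.203  0.007] [0.005 0.005]
    [ 0.45  -0.307  0.001] [0.007 0.007]
    [ 0.459 -0.244 -0.056] [0.008 0.008]
    [ 0.442 -0.18  -0.005] [0.002 0.002]
cup_mouth scene [(0.76, array([302., 195.])), (0.68, array([318., 177.])), (0.66, array([274., 187.])), (0.28, array([293., 185.]))]
cup_mouth side [(0.78, array([223., 292.])), (0.72, array([270., 256.])), (0.58, array([225., 259.]))]
    [ 0.446 -0.193  0.06 ] [0.003 0.003]
    [ 0.446 -0.303  0.064] [0. 0.]
    [ 0.542 -0.186  0.06 ] [0. 0.]
cup_lid scene [(0.5, array([293., 183.]))]
cup_lid side [(0.8, array([273., 320.]))]
    [ 0.539 -0.32   0.003] [0. 0.]
viewer scene [(0.68, array([202., 275.]))]
viewer side [(0.74, array([269., 155.])), (0.68, array([270., 202.]))]
    [0.558 0.182 0.   ] [0.004 0.004]
tray scene [(0.71, array([203., 229.]))]
tray side [(0.89, array([269., 154.]))]
cross scene [(0.6, array([204., 230.])), (0.22, array([203., 225.]))]
cross side [(0.97, array([264., 156.]))]
    [0.538 0.182 0.157] [0.004 0.004]
    [0.541 0.176 0.161] [0. 0.]
axle scene [(0.94, array([202., 247.]))]
axle side [(0.65, array([267., 179.]))]
    [0.553 0.173 0.086] [0.001 0.001]
knob scene [(0.64, array([202., 227.]))]
knob side []
lens scene [(0.56, array([242., 269.]))]
lens side [(0.64, array([227., 177.]))]
    [0.426 0.195 0.089] [0. 0.]
capped_cup scene [(0.64, array([240., 216.])), (0.16, array([201., 253.]))]
capped_cup side [(0.57, array([288., 250.]))]
    [ 0.597 -0.081  0.   ] [0.004 0.004]
stain_bottle_2 scene []
stain_bottle_2 side [(0.87, array([315., 318.]))]
```

View pics/a.png

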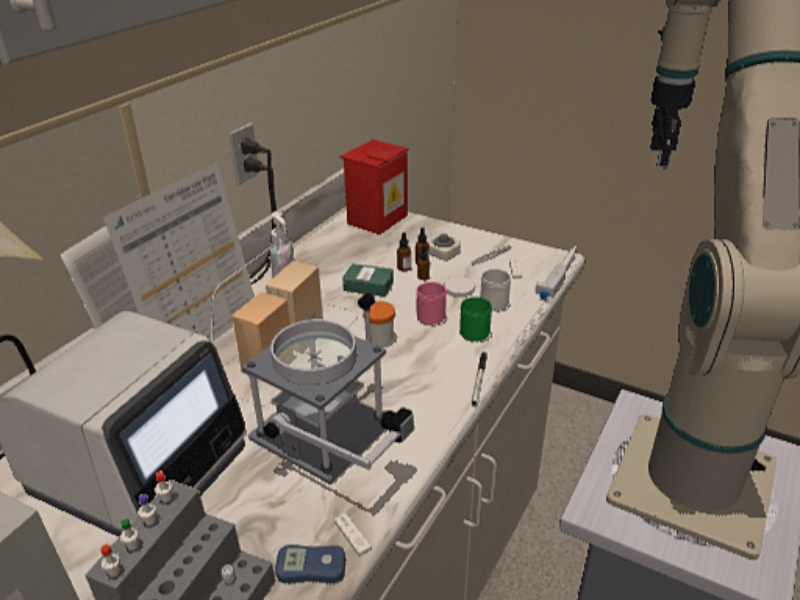

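View pics/b.png

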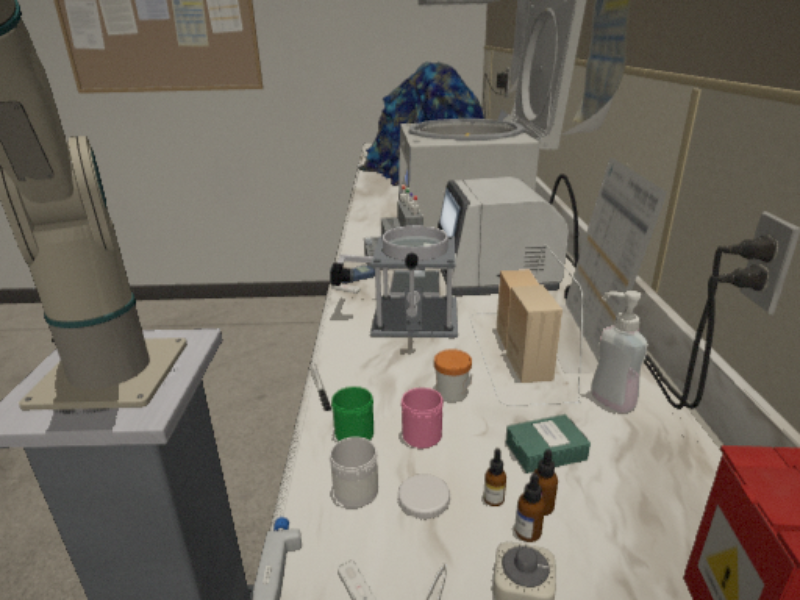

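The cup to take is the white/clear one, at scene ~(495,288) and side ~(355,472) in the 800×600 pictures. The look-alikes are the green cup at scene (475,318) / side (353,413), the pink cup at (431,302) / (422,417) and the orange-capped cup at (380,325) / (452,375). The white lid, on the +x side of the white cup, fits the description. Next I measure with depth.

Run:
```python
from h import *
np.set_printoptions(precision=3,suppress=True)
F={n:cams.grab_frame(n) for n in ("scene","side")}
P=[]
for n,f in F.items():
    c=cloud(f); ok=f["z_map"]>0
    def sel(x0,x1,y0,y1,z0,z1): 
        m=ok&(c[...,0]>x0)&(c[...,0]<x1)&(c[...,1]>y0)&(c[...,1]<y1)&(c[...,2]>z0)&(c[...,2]<z1); return c[m]
    d=sel(.42,.7,.05,.32,.147,.155); print(n,"deck",cv2.minAreaRect(d[:,:2].astype(np.float32)),len(d),d[:,2].mean())
    d=sel(.42,.7,.05,.32,.172,.184); print(n,"rim",cv2.minEnclosingCircle(d[:,:2].astype(np.float32)),len(d),cv2.fitEllipse(d[:,:2].astype(np.float32)))
    d=sel(.42,.7,.05,.32,-.01,.02); print(n,"base",len(d))
    d=sel(.4,.5,-.36,-.25,.055,.08); print(n,"cuprim",cv2.minEnclosingCircle(d[:,:2].astype(np.float32)),len(d),d[:,2].max())
    d=sel(.45,.6,-.02,.085,.1,.25); print(n,"knob",len(d),d.min(0),d.max(0),np.median(d[d[:,2]>.172],0))
    d=sel(.55,.64,-.14,-.03,.058,.07); print(n,"capped",np.median(d,0),len(d))
    d=sel(.3,.5,.05,.3,.05,.2); print(n,"cam",len(d))
for t in ["cup","cup_mouth","lens","knob"]:
    r={}
    for n,f in F.items():
        for l in spotter.silhouettes(t,f)[:3]:
            m=l["pixels"]; p=cloud(f)[m&(f["z_map"]>0)]; print(t,n,round(l["score"],2),np.array(l["box"])*[512,384,512,384],np.median(p,0),f["img"][m].mean(0),p.min(0),p.max(0))
a=cv2.resize(F["scene"]["img"][200:330,140:290],(600,520),interpolation=cv2.INTER_CUBIC); 
save("c",cv2.resize(F["side"]["img"][130:230,200:300],(400,400),interpolation=cv2.INTER_CUBIC),cv2.resize(F["side"]["img"][230:330,180:280],(400,400),interpolation=cv2.INTER_CUBIC))
```

```text
scene deck ((0.5467016100883484, 0.1899501234292984), (0.28074702620506287, 0.16404016315937042), 82.14669799804688) 1121 0.15246312955270866
scene rim ((0.5804265141487122, 0.18577100336551666), 0.14574703574180603) 549 ((0.5535224080085754, 0.19338245689868927), (0.11356450617313385, 0.27651143074035645), 149.67959594726562)
scene base 4656
scene cuprim ((0.44806039333343506, -0.29712045192718506), 0.03377024829387665) 150 0.07165030104918035
scene knob 150 [0.521 0.037 0.103] [0.542 0.062 0.195] [0.529 0.055 0.187]
scene capped [ 0.585 -0.082  0.066] 194
scene cam 1899
side deck ((0.582190990447998, 0.20447102189064026), (0.21493113040924072, 0.22246436774730682), 85.11014556884766) 461 0.15096631654608028
side rim ((0.5924330949783325, 0.1859176903963089), 0.14146395027637482) 268 ((0.5838738679885864, 0.20206865668296814), (0.12583975493907928, 0.23693056404590607), 126.406005859375)
side base 2855
side cuprim ((0.44978705048561096, -0.2976158857345581), 0.030541324988007545) 321 0.06731416363056231
side knob 133 [0.524 0.035 0.101] [0.546 0.056 0.191] [0.535 0.04  0.184]
side c
[... 2046 characters left out ...]
] [0.749 0.292 0.195]
lens side 0.6 [223.795 170.496  26.214  16.819] [0.401 0.188 0.099] [74.735 73.396 71.743] [ 0.375  0.17  -0.002] [0.456 0.508 0.116]
knob scene 0.95 [208.026 230.208  64.307  87.398] [0.53  0.204 0.086] [94.333 91.441 90.931] [0.491 0.039 0.077] [0.599 0.25  0.195]
knob scene 0.67 [211.866 247.642 108.493 120.499] [0.52  0.207 0.104] [98.432 94.496 93.527] [ 0.373 -0.123 -0.001] [0.744 0.292 0.195]
knob side 0.57 [265.83  182.707  25.907  37.402] [0.537 0.153 0.083] [87.66  88.331 85.589] [0.498 0.035 0.079] [0.595 0.239 0.191]
knob side 0.26 [289.741 239.232  22.886  35.904] [ 0.594 -0.102  0.053] [145.105 111.135  81.957] [ 0.564 -0.115 -0.002] [ 0.631 -0.023  0.066]
```

>>> step_arm:
  targets:
    - [0, 0, -0.08, 0, 0, 0]
    - [0, 0, -0.08, 0, 0, 0]
    - [0.08, 0, 0, 0, 0, 0]
    - [0.08, 0, 0, 0, 0, 0]
    - [0.08, 0, 0, 0, 0, 0]
  jaw: 85

```text
time: 3.35
tcp_pos: [0.371, -0.5532, 0.3281]
eef_rot: [3.087, 0.577, 0.001]
wrist_force: [0.3, 0.3, -0.7]
opening: 0.085
```

View c.

View pics/c.png

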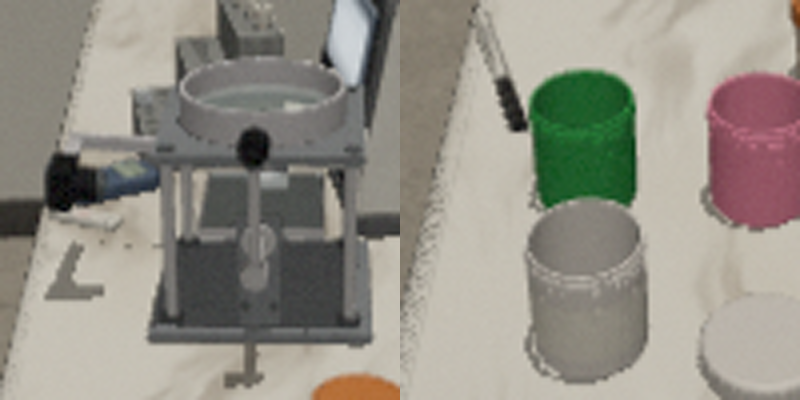

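Run:
```python
from h import *
np.set_printoptions(precision=4,suppress=True)
o=manip.get_obs(); print(o["joint_positions"],o["tcp_pos"],o["eef_rot"])
f=cams.grab_frame("scene"); np.savez("scene.npz",**{k:f[k] for k in f if k!="shot"})
c=cloud(f);ok=(f["z_map"]>0)
x,y,z=c[...,0],c[...,1],c[...,2]
for h0,h1 in((.147,.156),(.172,.184)):
    m=(ok&(x>.44)&(x<.67)&(y>.06)&(y<.3)&(z>h0)&(z<h1)).astype(np.uint8)
    # restrict to the deck's connected component
    n,l,s,_=cv2.connectedComponentsWithStats(m); 
    for k in np.argsort(-s[1:,4])[:3]+1:
        d=c[l==k][:,:2].astype(np.float32); print(h0,s[k,4],cv2.minAreaRect(d),cv2.minEnclosingCircle(d))
m=ok&(y>.13)&(y<.3)&(x>.35)&(x<.47)&(z>.05)&(z<.15)
d=c[m]; print("camera",len(d),d.min(0),d.max(0)); 
for t in np.linspace(.06,.13,8): e=d[abs(d[:,2]-t)<.005]; print(t,len(e),e.min(0),e.max(0))
```

```text
[ 0.9191  0.5765  0.0339  1.3341 -0.0199  1.23   -0.2471] [ 0.371  -0.5532  0.3281] [3.0871 0.5769 0.0012]
0.147 1147 ((0.5444105267524719, 0.18090790510177612), (0.1578730195760727, 0.15801110863685608), 84.91622161865234) ((0.5440971255302429, 0.18192383646965027), 0.10856729745864868)
0.147 32 ((0.6366783380508423, 0.2856307029724121), (0.004128230735659599, 0.027951093390583992), 13.322209358215332) ((0.6372840404510498, 0.2857741117477417), 0.014132123440504074)
0.147 6 ((0.6137198805809021, 0.10155737400054932), (0.010828259401023388, 0.006748815532773733), 83.10413360595703) ((0.6103699207305908, 0.10196250677108765), 0.005514129996299744)
0.172 457 ((0.5440016388893127, 0.1809869408607483), (0.12545114755630493, 0.12550100684165955), 83.39998626708984) ((0.5444154739379883, 0.1810397058725357), 0.06506738066673279)
0.172 43 ((0.6406483054161072, 0.2865847647190094), (0.005972250364720821, 0.02571220137178898), 12.021090507507324) ((0.641175389289856, 0.2866969704627991), 0.013088207691907883)
0.172 2 ((0.5271824598312378, 0.0608871653676033), (0.0033687646500766277, 0.0), 168.22427368164062) ((0.5271824598312378, 0.0608871653676033), 0.001784382271580398)
camera 731 [0.3718 0.1312 0.081 ] [0.4698 0.287  0.15  ]Traceback (most recent call last):
  File "<stdin>", line 15, in <module>
    return umr_minimum(a, axis, None, out, keepdims, initial, where)
ValueError: zero-size array to reduction operation minimum which has no identity
```

The crop shows the white open cup at (585,290), with its lid on the right and the green and pink cups behind it. The knob is at (253,147) on an upright lever. I turn and tilt the tool for a side grasp, which also gives data for the kinematics.

>>> step_arm:
  targets:
    - [0, 0, 0, 0, 0, -0.043]
    - [0, 0, 0, 0, 0, -0.043]
    - [0, 0, 0, 0, 0, -0.043]
    - [0, 0, 0, 0, 0, -0.043]
    - [0, 0, 0, 0, 0, -0.043]
    - [0, 0, 0, 0, 0.0475, 0]
    - [0, 0, 0, 0, 0.0475, 0]
    - [0, 0, 0, 0, 0.0475, 0]
    - [0, 0, 0, 0, 0.0475, 0]

```text
time: 4.3
tcp_pos: [0.3692, -0.5547, 0.3286]
eef_rot: [-2.382, -1.374, -0.74]
wrist_force: [1.4, 0.1, 0.8]
opening: 0.0854
```

Run:
```python
from h import *
np.set_printoptions(precision=4,suppress=True)
o=manip.get_obs(); print(o["time"],o["joint_positions"],o["tcp_pos"],o["eef_rot"],"\n",R.from_rotvec(o["eef_rot"]).as_matrix())
f=dict(np.load("scene.npz")); c=cloud(f); ok=f["z_map"]>0
psi=-.09; X=np.array([np.cos(psi),np.sin(psi),0]);Y=np.array([-np.sin(psi),np.cos(psi),0]); O=np.array([.544,.181,0])
q=np.stack([(c-O)@X,(c-O)@Y,c[...,2]],-1)
m=ok&(q[...,0]<-.09)&(q[...,0]>-.2)&(abs(q[...,1])<.025)&(q[...,2]>.02)
d=q[m]; print(len(d))
for x in np.arange(-.2,-.09,.01):
    e=d[abs(d[:,0]-x)<.005]
    if len(e): print(round(x,3),len(e),"ztop",np.percentile(e[:,2],95),"y",e[:,1].min(),e[:,1].max())
g=cv2.resize(f["img"][255:300,190:270],(800,450),interpolation=cv2.INTER_CUBIC); save("d",g)
```

```text
4.3 [ 1.303   0.8233 -0.2946  1.0283 -0.2943  1.6338  0.5693] [ 0.3692 -0.5547  0.3286] [-2.3817 -1.3735 -0.7402] 
 [[ 0.4123  0.8651  0.2856]
 [ 0.7143 -0.5016  0.4881]
 [ 0.5655  0.0027 -0.8247]]
352
-0.17 124 ztop 0.11520840447627621 y -0.016384347982458858 0.023287251710933526
-0.16 91 ztop 0.11919486471631202 y -0.019851763451299517 0.024270390429215357
-0.15 54 ztop 0.11896558645070972 y -0.019163555202994103 0.022025058026636835
-0.14 42 ztop 0.11340627672443827 y -0.010454370617405229 0.013915180028943095
-0.13 36 ztop 0.11178457805423339 y -0.01091912532446431 0.01315169618233491
-0.12 5 ztop 0.10391029471240013 y -0.009122718527045258 0.007802326418687129
```

```bash
cat > kin.py <<'E'
import numpy as np
from scipy.spatial.transform import Rotation as R
from scipy.optimize import least_squares
# world: azimuth = s*j1 ; alternating z,y axes
L1,L2,h,L3,base=.549,.389,.3,.3,0.
def fk(q,p=None,s=(-1,1,-1,1,-1,1,-1)):
    a=p if p is not None else P
    r=lambda ax,t:R.from_euler(ax,t)
    A=r('z',s[0]*q[0]+a[4])*r('y',s[1]*q[1]); x=np.array([0,0,a[2]])+A.apply([0,0,a[0]])
    A=A*r('z',s[2]*q[2])*r('y',s[3]*q[3]); x=x+A.apply([0,0,a[1]])
    A=A*r('z',s[4]*q[4])*r('y',s[5]*q[5]); x=x+A.apply([0,0,a[3]])
    return x,A*r('z',s[6]*q[6]+a[5])
D=[([1.134,.628,.038,1.517,-.027,.996,-.02],[.2355,-.605,.2304],[-3.086,-.579,.001]),
([0.9191,0.5765,0.0339,1.3341,-0.0199,1.23,-0.2471],[0.371,-0.5532,0.3281],[3.0871,0.5769,0.0012]),
([1.303,0.8233,-0.2946,1.0283,-0.2943,1.6338,0.5693],[0.3692,-0.5547,0.3286],[-2.3817,-1.3735,-0.7402])]
def res(p,s):
    o=[]
    for q,x,rv in D:
        X,A=fk(q,p,s); o+=list(X-x)+list(.3*(A.inv()*R.from_rotvec(rv)).as_rotvec())
    return o
P=None
if __name__=="__main__":
    import itertools
    out=[]
    for s in itertools.product([-1,1],repeat=4):
        S=(s[0],1,s[1],1,s[2],1,s[3])
        for off in (-1.57,0,1.57,3.14):
            f=least_squares(res,[.549,.389,.3,.3,0,off],args=(S,)); out.append((f.cost,S,f.x.round(4)))
    out.sort(key=lambda t:t[0])
    for t in out[:4]: print(t)
E
python3 kin.py
```

```text
(np.float64(4.042769955480547e-05), (-1, 1, -1, 1, -1, 1, -1), array([ 0.5687,  0.3744,  0.3322,  0.3582, -0.0424,  1.531 ]))
(np.float64(4.042769955480803e-05), (-1, 1, -1, 1, -1, 1, -1), array([ 0.5687,  0.3744,  0.3322,  0.3582, -0.0424,  1.531 ]))
(np.float64(4.042769955483935e-05), (-1, 1, -1, 1, -1, 1, -1), array([ 0.5687,  0.3744,  0.3322,  0.3582, -0.0424,  1.531 ]))
(np.float64(4.0427699554927614e-05), (-1, 1, -1, 1, -1, 1, -1), array([ 0.5687,  0.3744,  0.3322,  0.3582, -0.0424,  1.531 ]))
```

```bash
cat > plan.py <<'E'
from kin import *
import kin
kin.P=np.array([.5687,.3744,.3322,.3582,-.0424,1.531])
lo=np.array([-3.06,-.37,-1.25,.18,-1.1,.23,-2.94]);hi=np.array([3.06,2.12,1.32,2.47,4.24,1.98,2.94])
def rot(az,pitch,roll,ys=1):
    # tool z along azimuth az, pitch below horizontal; roll about tool z; ys: tool y horizontal to right(+1)
    z=np.array([np.cos(az)*np.cos(pitch),np.sin(az)*np.cos(pitch),-np.sin(pitch)])
    y=ys*np.array([np.sin(az),-np.cos(az),0]); x=np.cross(y,z)
    return R.from_matrix(np.stack([x,y,z],1))*R.from_euler('z',roll)
def ik(x,A,q0):
    def f(q):
        X,B=fk(q); return np.r_[(X-x)*10,3*(B.inv()*A).as_rotvec(),.02*(q-q0)]
    s=least_squares(f,np.clip(q0,lo+1e-3,hi-1e-3),bounds=(lo,hi)); X,B=fk(s.x)
    return s.x,np.linalg.norm(X-x),np.degrees((B.inv()*A).magnitude())
E
cat > t.py <<'E'
from plan import *
np.set_printoptions(precision=2,suppress=True,linewidth=150)
q=np.array(D[2][0])
cup=np.array([.449,-.298]); tray=np.array([.544,.181])
for az in np.radians([40,60,80]):
  for pit in np.radians([25,35]):
    u=np.array([np.cos(az),np.sin(az)])
    A=rot(az,pit,0); g=np.r_[cup,.04]; t=g+A.apply([0,0,.019])
    a,e,r=ik(t-A.apply([0,0,.12]),A,q); b,e2,r2=ik(t,A,a); c,e3,r3=ik(t+[0,0,.22],A,b)
    print(np.degrees([az,pit]).round(),"pre",a,e.round(3),round(r,1),"\n   grasp",b,e2.round(3),round(r2,1),"\n   lift",c,e3.round(3),round(r3,1))
    for sgn in (1,-1):
      cc=c
      for roll in (0,45,90,135):
        B=rot(az,.1 if roll else pit,sgn*np.radians(roll)); g2=np.r_[tray,.25]
        m=(t+[0,0,.22])*.5+.5*(g2+B.apply([0,0,.019]))
        if roll==0: cc,_,_=ik(m,B,cc)
        cc,e4,r4=ik(g2+B.apply([0,0,.019]),B,cc)
        if roll in(0,135): print("   pour",sgn*roll,cc,e4.round(3),round(r4,1))
E
python3 t.py
```

```text
[40. 25.] pre [ 1.56  1.13 -0.43  1.85 -0.76  0.95  1.08] 0.0 0.0 
   grasp [ 1.46  1.25 -0.53  1.93 -0.92  0.71  1.2 ] 0.0 0.0 
   lift [ 1.48  0.83 -0.58  1.97 -0.91  0.94  0.88] 0.0 0.0
   pour 0 [ 0.82  0.76 -1.05  2.15 -1.1   0.23  0.42] 0.056 21.3
   pour 135 [ 1.05  1.5  -1.25  2.15 -1.1   0.23 -1.21] 0.07 25.2
   pour 0 [ 0.82  0.76 -1.05  2.15 -1.1   0.23  0.42] 0.056 21.3
   pour -135 [ 1.    1.26 -1.25  2.11 -0.84  0.23  2.94] 0.069 28.4
[40. 35.] pre [ 1.49  0.99 -0.42  1.92 -0.76  0.83  0.99] 0.0 0.0 
   grasp [ 1.4   1.15 -0.53  1.98 -0.91  0.56  1.11] 0.0 0.0 
   lift [ 1.4   0.72 -0.53  1.97 -0.84  0.88  0.75] 0.0 0.0
   pour 0 [ 0.59  0.55 -0.83  2.16 -1.1   0.23  0.2 ] 0.043 16.0
   pour 135 [ 1.05  1.5  -1.25  2.15 -1.1   0.23 -1.21] 0.07 25.2
   pour 0 [ 0.59  0.55 -0.83  2.16 -1.1   0.23  0.2 ] 0.043 16.0
   pour -135 [ 1.    1.26 -1.25  2.11 -0.84  0.23  2.94] 0.069 28.4
[60. 25.] pre [ 1.4   1.2  -0.42  1.48 -0.49  1.29  0.89] 0.0 0.0 
   grasp [ 1.31  1.25 -0.47  1.66 -0.56  1.04  0.96] 0.0 0.0 
   lift [ 1.35  0.9  -0.53  1.7  -0.62  1.25  0.76] 0.0 0.0
   po
[... 897 characters left out ...]
0
   pour 0 [ 0.68  0.9  -0.8   2.07 -1.07  0.63  0.93] 0.0 0.0
   pour 135 [ 0.81  1.22 -0.94  2.07 -1.1   0.67 -1.22] 0.0 0.0
   pour 0 [ 0.68  0.9  -0.8   2.07 -1.07  0.63  0.93] 0.0 0.0
   pour -135 [ 0.92  1.42 -1.25  2.04 -0.54  0.42  2.94] 0.004 1.5
[80. 35.] pre [ 1.19  1.16 -0.41  1.26 -0.27  1.48  0.84] 0.0 0.0 
   grasp [ 1.14  1.2  -0.43  1.49 -0.31  1.19  0.88] 0.0 0.0 
   lift [ 1.17  0.89 -0.48  1.48 -0.38  1.46  0.72] 0.0 0.0
   pour 0 [ 0.61  0.78 -0.76  2.05 -0.93  0.57  0.69] 0.0 0.0
   pour 135 [ 0.81  1.22 -0.94  2.07 -1.1   0.67 -1.22] 0.0 0.0
   pour 0 [ 0.61  0.78 -0.76  2.05 -0.93  0.57  0.69] 0.0 0.0
   pour -135 [ 0.92  1.42 -1.25  2.04 -0.54  0.42  2.94] 0.004 1.5
```

```bash
cat > rows.py <<'E'
from plan import *
def delta(o,A=None,g=None):
    """turn rows then shift to put grasp point at g with orientation A (shift given in new axes)"""
    B=R.from_rotvec(o["eef_rot"]); A=B if A is None else A
    rv=(B.inv()*A).as_rotvec(); n=int(np.ceil(np.degrees(np.linalg.norm(rv))/8.5))
    print("turn total(pi)",(rv/np.pi).round(4),"rows",n,"each",(rv/np.pi/max(n,1)).round(4))
    if g is not None:
        d=A.inv().apply(np.array(g)+A.apply([0,0,.0187])-np.array(o["tcp_pos"])); m=int(np.ceil(np.linalg.norm(d)/.048))
        print("shift total(.6)",(d/.6).round(4),"rows",m,"each",(d/.6/max(m,1)).round(4))
E
python3 - <<'E'
from h import *; from rows import *
np.set_printoptions(precision=3,suppress=True)
f=dict(np.load("scene.npz")); c=cloud(f); ok=f["z_map"]>0
m=ok&(c[...,0]>.3)&(c[...,0]<.6)&(c[...,1]>-.56)&(c[...,1]<-.26)&(c[...,2]>.006)&(c[...,2]<.2)
d=c[m]
for y in np.arange(-.55,-.26,.03):
    print(round(y,2),[int(1000*max(d[(abs(d[:,1]-y)<.015)&(abs(d[:,0]-x)<.015)][:,2],default=0)) for x in np.arange(.3,.6,.03)])
o=manip.get_obs(); A=rot(np.radians(80),np.radians(30),0)
g=np.array([.449,-.298,.042]); delta(o,A,g-A.apply([0,0,.13]))
q,e,r=ik(g+A.apply([0,0,-.111]),A,np.array(o["joint_positions"])); print(q,e,r)
E
```

```text
-0.55 [0, 0, 25, 18, 6, 7, 9, 9, 7, 7]
-0.52 [0, 0, 25, 7, 7, 8, 7, 15, 8, 7]
-0.49 [0, 0, 23, 6, 7, 7, 8, 13, 11, 8]
-0.46 [0, 0, 30, 7, 7, 13, 14, 11, 13, 8]
-0.43 [0, 0, 30, 26, 6, 16, 12, 7, 14, 8]
-0.4 [0, 0, 31, 26, 7, 16, 0, 6, 12, 7]
-0.37 [0, 0, 29, 31, 6, 0, 0, 7, 8, 9]
-0.34 [0, 0, 23, 6, 8, 67, 63, 17, 18, 15]
-0.31 [0, 0, 7, 7, 71, 69, 71, 20, 22, 18]
-0.28 [0, 0, 6, 7, 71, 70, 71, 17, 20, 12]
turn total(pi) [ 0.083  0.141 -0.076] rows 4 each [ 0.021  0.035 -0.019]
shift total(.6) [-0.191  0.057  0.438] rows 7 each [-0.027  0.008  0.063]
[ 1.208  1.23  -0.417  1.16  -0.293  1.59   0.838] 3.0481858351808782e-06 0.0008055913377450764
```

>>> step_arm:
  targets:
    - [0, 0, 0, 0.021, 0.035, -0.019]
    - [0, 0, 0, 0.021, 0.035, -0.019]
    - [0, 0, 0, 0.021, 0.035, -0.019]
    - [0, 0, 0, 0.021, 0.035, -0.019]
    - [-0.027, 0.008, 0.062, 0, 0, 0]
    - [-0.027, 0.008, 0.062, 0, 0, 0]
    - [-0.027, 0.008, 0.062, 0, 0, 0]
    - [-0.027, 0.008, 0.062, 0, 0, 0]
    - [-0.027, 0.008, 0.062, 0, 0, 0]
    - [-0.027, 0.008, 0.062, 0, 0, 0]
    - [-0.027, 0.008, 0.062, 0, 0, 0]
    - [0, 0, 0, 0, 0, 0]
  jaw: 76

```text
time: 5.5
tcp_pos: [0.4387, -0.4235, 0.0635]
eef_rot: [-1.966, -1.448, -0.927]
wrist_force: [0.0, 1.1, -0.2]
opening: 0.0759
```

Run:
```python
from h import *; from rows import *
np.set_printoptions(precision=3,suppress=True)
o=manip.get_obs(); print(o["time"],o["tcp_pos"],o["joint_positions"])
A=rot(np.radians(80),np.radians(30),0); delta(o,A,[.449,-.298,.042])
W=cams.grab_frame("wrist"); S=cams.grab_frame("side")
c=cloud(W); 
for n,f in(("wrist",W),("side",S)):
    for l in spotter.landmark_of("cup_mouth",f)[:3]: 
        C,dd=ray(f,l["xy"]); t=(.066-C[2])/dd[2]; print(n,l["score"],np.array(l["xy"])*[512,384],"at z.066",C+t*dd)
    c=cloud(f); x,y,z=c[...,0],c[...,1],c[...,2]
    d=c[(f["z_map"]>0)&(abs(x-.449)<.045)&(abs(y+.298)<.045)&(z>.055)&(z<.075)][:,:2].astype(np.float32)
    print(n,len(d),d.min(0),d.max(0),cv2.minEnclosingCircle(d))
a=cv2.resize(W["img"],(400,300)); b=cv2.resize(S["img"][220:340,150:310],(400,300)); save("e",a,b)
```

```text
5.5 [ 0.439 -0.423  0.064] [ 1.377  1.27  -0.763  1.213  0.016  1.367  0.559]
turn total(pi) [ 0.029  0.049 -0.025] rows 2 each [ 0.015  0.025 -0.013]
shift total(.6) [ 0.073 -0.019  0.23 ] rows 4 each [ 0.018 -0.005  0.058]
wrist 0.93 [182.426  11.597] at z.066 [ 0.442 -0.184  0.066]
wrist 0.7 [215.706  84.211] at z.066 [ 0.448 -0.298  0.066]
wrist 2261 [ 0.42  -0.327] [ 0.479 -0.267] ((0.4498441219329834, -0.29732662439346313), 0.030205992981791496)
side 0.98 [267.981 255.206] at z.066 [ 0.537 -0.192  0.066]
side 0.97 [224.205 288.806] at z.066 [ 0.447 -0.297  0.066]
side 0.83 [224.819 254.4  ] at z.066 [ 0.441 -0.185  0.066]
side 316 [ 0.422 -0.327] [ 0.479 -0.268] ((0.4502003490924835, -0.2975870966911316), 0.03008224256336689)
```

View pics/e.png

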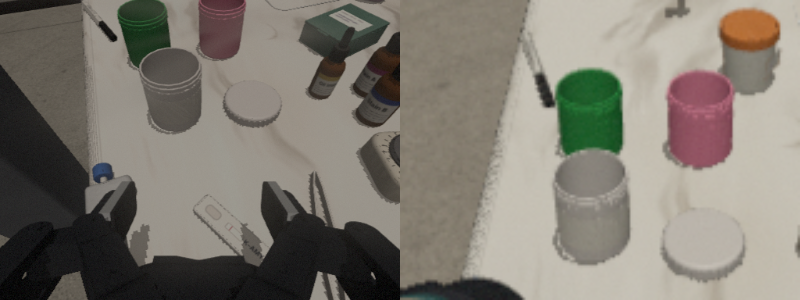

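The wrist view shows the white cup at (172,90), between and ahead of the fingers, with the lid at (252,103) and the bottles well to the right. I align fully and then go in.

>>> step_arm:
  targets:
    - [0.024, -0.006, 0, 0.01, 0.017, -0.009]
    - [0.024, -0.006, 0, 0.01, 0.017, -0.009]
    - [0.024, -0.006, 0, 0.01, 0.017, -0.009]
    - [0, 0, 0, 0, 0, 0]
    - [0, 0, 0, 0, 0, 0]

```text
time: 6.2
tcp_pos: [0.4366, -0.4024, 0.1038]
eef_rot: [-1.746, -1.472, -1.013]
wrist_force: [0.1, 0.5, -0.0]
opening: 0.076
```

Run:
```python
from h import *; from rows import *
np.set_printoptions(precision=3,suppress=True)
o=manip.get_obs(); print(o["time"],o["tcp_pos"],o["joint_positions"])
A=rot(np.radians(80),np.radians(30),0); delta(o,A,[.450,-.2975,.042]);delta(o,None,[.450,-.2975,.042])
```

```text
6.2 [ 0.437 -0.402  0.104] [ 1.361  1.313 -0.814  1.124 -0.02   1.567  0.612]
turn total(pi) [0.002 0.001 0.003] rows 1 each [0.002 0.001 0.003]
shift total(.6) [-0.001 -0.008  0.235] rows 3 each [-0.    -0.003  0.078]
turn total(pi) [0. 0. 0.] rows 0 each [0. 0. 0.]
shift total(.6) [-0.    -0.01   0.235] rows 3 each [-0.    -0.003  0.078]
```

>>> step_arm:
  targets:
    - [0, -0.009, 0.035, 0, 0, 0]
    - [0, 0, 0.05, 0, 0, 0]
    - [0, 0, 0.05, 0, 0, 0]
    - [0, 0, 0.05, 0, 0, 0]
    - [0, 0, 0.05, 0, 0, 0]
    - [0, 0, 0, 0, 0, 0]
    - [0, 0, 0, 0, 0, 0]

```text
time: 6.9
tcp_pos: [0.4528, -0.2805, 0.0324]
eef_rot: [-1.743, -1.471, -1.013]
wrist_force: [0.1, -0.6, -0.9]
opening: 0.0761
```

>>> step_arm:
  targets:
    - [0, 0, 0, 0, 0, 0]
    - [0, 0, 0, 0, 0, 0]
    - [0, 0, 0, 0, 0, 0]
    - [0, 0, 0, 0, 0, 0]
    - [0, 0, 0, 0, 0, 0]
    - [0, 0, 0, 0, 0, 0]
  jaw: 50
  force: 60

```text
time: 7.5
tcp_pos: [0.4533, -0.2801, 0.0329]
eef_rot: [-1.742, -1.47, -1.015]
wrist_force: [-0.4, -2.8, 5.6]
opening: 0.0559
```

Run:
```python
from h import *; from rows import *
np.set_printoptions(precision=3,suppress=True)
o=manip.get_obs(); print(o["time"],o["tcp_pos"],o["opening"],o["wrist_force"],R.from_rotvec(o["eef_rot"]).as_matrix()[:,2],np.array(o["tcp_pos"])-R.from_rotvec(o["eef_rot"]).apply([0,0,.0187]))
S=cams.grab_frame("side");W=cams.grab_frame("wrist")
a=cv2.resize(W["img"],(400,300)); b=cv2.resize(S["img"][220:340,150:310],(400,300)); save("f",a,b)
# move plan: lift .22 straight up in tool axes
B=R.from_rotvec(o["eef_rot"]); print("up .6 unit per m:",B.inv().apply([0,0,1])/.6)
q=np.array(o["joint_positions"])
g=np.array(o["tcp_pos"])
c,e,r=ik(g+[0,0,.22],B,q); print("lift",c,e,r)
A=rot(np.radians(80),np.radians(20),0)
for t in np.linspace(.25,1,4):
    p=(1-t)*(g+[0,0,.22])+t*(np.array([.522,.181,.25])+A.apply([0,0,.0187])); c,e,r=ik(p,A,c); print(c,e,r)
for k in (45,90,140):
    A=rot(np.radians(80),np.radians(20),np.radians(k)); c,e,r=ik(np.array([.522,.181,.25])+A.apply([0,0,.0187]),A,c); print(k,c,e,r)
```

```text
7.5 [ 0.453 -0.28   0.033] 0.05592116058819202 [-0.399 -2.825  5.601] [ 0.156  0.851 -0.501] [ 0.45  -0.296  0.042]
up .6 unit per m: [ 1.442  0.017 -0.835]
lift [ 1.363  1.062 -0.919  1.461 -0.148  1.419  0.455] 3.3851735629721772e-06 0.000515857337673245
[ 1.33   1.12  -0.974  1.687 -0.274  1.214  0.475] 4.825294661457413e-06 0.0011773467154353862
[ 1.232  1.102 -1.027  1.901 -0.362  0.925  0.487] 5.651028908191757e-06 0.0014455793904720885
[ 1.084  1.124 -1.105  2.052 -0.469  0.625  0.498] 6.019564440020884e-06 0.0016067978779072754
[ 0.893  1.19  -1.212  2.133 -0.566  0.317  0.493] 6.778355659235853e-06 0.001976080173743141
45 [ 0.85   1.103 -1.082  2.133 -0.876  0.414  0.016] 5.954143045967955e-06 0.002373037282746838
90 [ 0.785  1.013 -0.926  2.133 -1.074  0.548 -0.573] 9.646812271055778e-06 0.0037043032233468037
140 [ 0.771  0.998 -0.896  2.133 -1.1    0.574 -1.421] 7.812819824473645e-06 0.002678217897106515
```

View pics/f.png

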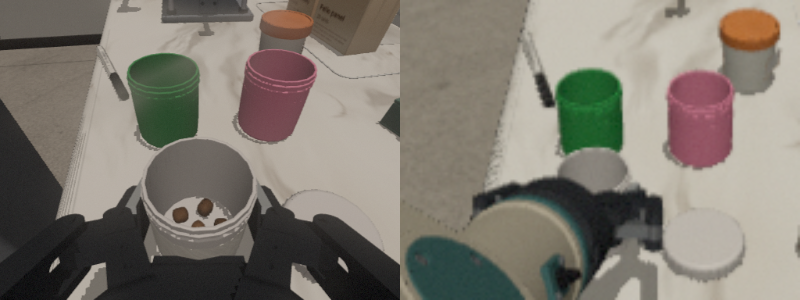

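The grip is on the white cup, opening 56 mm. Brown stones show inside at about (190,215), and the green and pink cups are untouched. I lift.

>>> step_arm:
  targets:
    - [0.03, 0, -0.018, 0, 0, 0]
    - [0.06, 0.001, -0.035, 0, 0, 0]
    - [0.06, 0.001, -0.035, 0, 0, 0]
    - [0.06, 0.001, -0.035, 0, 0, 0]
    - [0.06, 0.001, -0.035, 0, 0, 0]
    - [0.05, 0, -0.029, 0, 0, 0]
    - [0, 0, 0, 0, 0, 0]
  force: 70

```text
time: 8.3
tcp_pos: [0.4544, -0.2803, 0.2603]
eef_rot: [-1.742, -1.479, -1.016]
wrist_force: [0.6, 0.5, -1.5]
opening: 0.0553
```

Run:
```python
from h import *; from rows import *
np.set_printoptions(precision=3,suppress=True)
o=manip.get_obs(); print(o["time"],o["tcp_pos"],o["opening"],o["wrist_force"],o["joint_positions"])
for az in (88,95):
    A=rot(np.radians(az),np.radians(20),0); print(az); g=[.522,.181,.262]
    delta(o,A,g)
    c=np.array(o["joint_positions"]); p0=np.array(o["tcp_pos"]); p1=np.array(g)+A.apply([0,0,.0187])
    for t in np.linspace(0,1,5): c,e,r=ik(p0*(1-t)+t*p1,A,c); print(c,e,r)
    for k in (45,90,140): 
        A=rot(np.radians(az),np.radians(20),np.radians(k)); c,e,r=ik(p1,A,c); print(k,c,e,r)
```

```text
8.3 [ 0.454 -0.28   0.26 ] 0.05525983591574589 [ 0.581  0.482 -1.5  ] [ 1.383  1.041 -0.938  1.451 -0.165  1.417  0.466]
88
turn total(pi) [ 0.042  0.057 -0.014] rows 2 each [ 0.021  0.029 -0.007]
shift total(.6) [0.267 0.086 0.756] rows 11 each [0.024 0.008 0.069]
[ 1.298  1.19  -0.937  1.297 -0.163  1.653  0.47 ] 5.409463236821963e-06 0.001312489102448846
[ 1.255  1.131 -0.969  1.577 -0.227  1.369  0.467] 6.3665457700335744e-06 0.0014664682279730656
[ 1.162  1.1   -1.011  1.788 -0.308  1.095  0.464] 5.283500267061912e-06 0.0012879046890249093
[ 1.021  1.099 -1.066  1.934 -0.403  0.824  0.462] 4.996714828793742e-06 0.001260295895348178
[ 0.84   1.128 -1.135  2.011 -0.501  0.561  0.456] 4.957472923071867e-06 0.0013193625605001974
45 [ 0.774  1.027 -0.962  2.011 -0.753  0.667 -0.078] 5.721893736709058e-06 0.0023569586961553323
90 [ 0.69   0.944 -0.784  2.011 -0.92   0.789 -0.697] 7.559371598615251e-06 0.0029828916717158124
140 [ 0.594  0.88  -0.606  2.011 -1.032  0.914 -1.458] 9.539154952995687e-06 0.003641600548296087
95
turn total(pi) [ 0.077  0.057 -0.03 ] rows 3 each [ 0.026  0.019 -0.01 ]
shift total(.6) [0.261 0.179 0.741] rows 11 each [0.024 0.016 0.067]
[ 1.23   1.215 -0.936  1.206 -0.119  1.774  0.488] 8.791882760085307e-06 0.0019700983485229496
[ 1.189  1.152 -0.965  1.488 -0.182  1.491  0.471] 6.551837449483271e-06 0.0014230988335567154
[ 1.098  1.117 -0.999  1.695 -0.256  1.226  0.456] 5.112659430405173e-06 0.0011927123234592447
[ 0.961  1.108 -1.042  1.835 -0.341  0.972  0.442] 4.467598185859499e-06 0.0010799206434142599
[ 0.788  1.122 -1.09   1.907 -0.427  0.735  0.425] 4.039070309473777e-06 0.0009987033799266588
45 [ 0.711  1.019 -0.898  1.907 -0.654  0.831 -0.133] 5.209000714810791e-06 0.00218381329732949
90 [ 0.62   0.94  -0.709  1.907 -0.813  0.943 -0.759] 6.535006628874497e-06 0.0025971885782396726
140 [ 0.516  0.882 -0.518  1.907 -0.93   1.06  -1.515] 8.209663156931469e-06 0.003125050974739974
```

>>> step_arm:
  targets:
    - [0, 0, 0, 0.02, 0.0145, -0.0075]
    - [0, 0, 0, 0.02, 0.0145, -0.0075]
    - [0, 0, 0, 0.02, 0.0145, -0.0075]
    - [0, 0, 0, 0.02, 0.0145, -0.0075]
    - [0.01, 0.007, 0.03, 0, 0, 0]
    - [0.022, 0.015, 0.062, 0, 0, 0]
    - [0.022, 0.015, 0.062, 0, 0, 0]
    - [0.022, 0.015, 0.062, 0, 0, 0]
    - [0.022, 0.015, 0.062, 0, 0, 0]
    - [0.022, 0.015, 0.062, 0, 0, 0]
    - [0.022, 0.015, 0.062, 0, 0, 0]
    - [0.022, 0.015, 0.062, 0, 0, 0]
    - [0.022, 0.015, 0.062, 0, 0, 0]
    - [0.01, 0.007, 0.03, 0, 0, 0]
    - [0, 0, 0, 0, 0, 0]

```text
time: 9.8
tcp_pos: [0.4976, 0.0825, 0.2535]
eef_rot: [-1.371, -1.505, -0.957]
wrist_force: [-0.3, -0.0, -1.6]
opening: 0.0555
```

Run:
```python
from h import *; from rows import *
np.set_printoptions(precision=3,suppress=True)
o=manip.get_obs(); print(o["time"],o["tcp_pos"],o["opening"],o["wrist_force"],o["joint_positions"])
A=rot(np.radians(95),np.radians(20),0); delta(o,A,[.522,.181,.25])
```

```text
9.8 [0.498 0.082 0.254] 0.055493924255991936 [-0.304 -0.    -1.613] [ 0.982  1.112 -1.075  1.824 -0.334  0.969  0.434]
turn total(pi) [-0.005 -0.003 -0.002] rows 1 each [-0.005 -0.003 -0.002]
shift total(.6) [0.049 0.055 0.184] rows 3 each [0.016 0.018 0.061]
```

>>> step_arm:
  targets:
    - [0.012, 0.014, 0.05, 0, 0, 0]
    - [0.016, 0.018, 0.06, 0, 0, 0]
    - [0.015, 0.018, 0.06, 0, 0, 0]
    - [0.006, 0.005, 0.02, 0, 0, 0]
    - [0, 0, 0, 0, 0, 0.03]
    - [0, 0, 0, 0, 0, 0.045]
    - [0, 0, 0, 0, 0, 0.045]
    - [0, 0, 0, 0, 0, 0.045]
    - [0, 0, 0, 0, 0, 0.045]
    - [0, 0, 0, 0, 0, 0.045]
    - [0, 0, 0, 0, 0, 0.045]
    - [0, 0, 0, 0, 0, 0.045]
    - [0, 0, 0, 0, 0, 0.045]
    - [0, 0, 0, 0, 0, 0.045]
    - [0, 0, 0, 0, 0, 0.045]
    - [0, 0, 0, 0, 0, 0.04]
    - [0, 0, 0, 0, 0, 0]

```text
time: 11.5
tcp_pos: [0.5221, 0.1977, 0.2418]
eef_rot: [-1.915, -0.021, 0.115]
wrist_force: [-0.5, -0.2, -0.9]
opening: 0.0555
```

Run:
```python
from h import *; from rows import *
np.set_printoptions(precision=3,suppress=True)
o=manip.get_obs(); B=R.from_rotvec(o["eef_rot"]);print(o["time"],np.array(o["tcp_pos"])-B.apply([0,0,.0187]),o["opening"],o["wrist_force"],o["joint_positions"]); print(B.as_matrix())
S=cams.grab_frame("scene"); T=cams.grab_frame("side")
save("g",cv2.resize(S["img"][170:300,110:290],(400,289)),cv2.resize(T["img"][110:240,180:360],(400,289)))
```

```text
11.5 [0.524 0.18  0.248] 0.055529362361620566 [-0.456 -0.219 -0.852] [ 0.601  0.943 -0.683  1.879 -0.853  0.95  -0.785]
[[ 0.995 -0.042 -0.09 ]
 [ 0.071 -0.341  0.937]
 [-0.07  -0.939 -0.336]]
```

View pics/g.png

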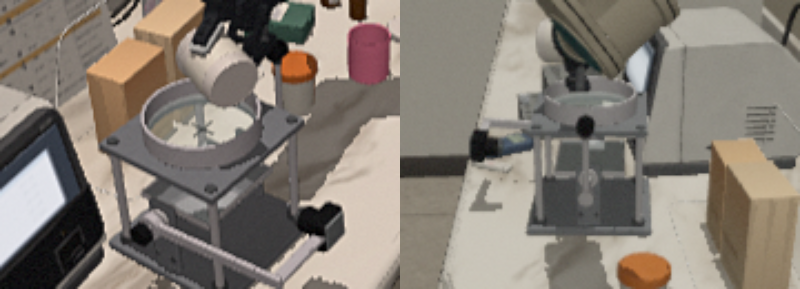

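The cup is now about level above the tray, bottom disc at (235,85) in the left crop, and the tray is still empty. I tip slowly past level.

>>> step_arm:
  targets:
    - [0, 0, 0, 0, 0, 0.03]
    - [0, 0, 0, 0, 0, 0.03]
    - [0, 0, 0, 0, 0, 0.02]
    - [0, 0, 0, 0, 0, 0.016]
    - [0, 0, 0, 0, 0, 0.016]
    - [0, 0, 0, 0, 0, 0.016]
    - [0, 0, 0, 0, 0, 0.016]
    - [0, 0, 0, 0, 0, 0.016]
    - [0, 0, 0, 0, 0, 0.016]
    - [0, 0, 0, 0, 0, 0.016]
    - [0, 0, 0, 0, 0, 0.016]
    - [0, 0, 0, 0, 0, 0.016]
    - [0, 0, 0, 0, 0, 0.016]
    - [0, 0, 0, 0, 0, 0.016]
    - [0, 0, 0, 0, 0, 0.016]
    - [0, 0, 0, 0, 0, 0]
    - [0, 0, 0, 0, 0, 0]
    - [0, 0, 0, 0, 0, 0]

```text
time: 13.4
tcp_pos: [0.5219, 0.1986, 0.2422]
eef_rot: [-1.805, 0.796, 0.682]
wrist_force: [0.6, -0.2, -0.9]
opening: 0.0551
```

```bash
cat > st.py <<'E'
from h import *
o=manip.get_obs(); B=R.from_rotvec(o["eef_rot"]);print(o["time"],np.array(o["tcp_pos"])-B.apply([0,0,.0187]),o["opening"],o["wrist_force"],o["joint_positions"],"\n",B.as_matrix())
S=cams.grab_frame("scene"); T=cams.grab_frame("side"); W=cams.grab_frame("wrist")
def brown(f):
    hsv=cv2.cvtColor(f["img"],cv2.COLOR_RGB2HSV); h,s,v=[hsv[...,i].astype(int) for i in range(3)]
    return (h<20)&(s>80)&(v>25)&(v<150)
for n,f in(("scene",S),("side",T),("wrist",W)):
    c=cloud(f); x,y,z=c[...,0],c[...,1],c[...,2]
    m=(brown(f)&(np.hypot(x-.544,y-.181)<.075)&(z>.14)&(z<.2)).astype(np.uint8)
    k,l,s,ce=cv2.connectedComponentsWithStats(m); print(n,[(int(a[4]),np.median(c[l==i],0).round(3).tolist()) for i,a in enumerate(s) if i and a[4]>3])
E
cat st.py - > t2.py <<'E'
import sys
a=cv2.resize(S["img"][190:280,130:250],(400,300)); b=cv2.resize(W["img"],(400,300)); save(sys.argv[1],a,b)
E
python3 t2.py i
```

```text
13.4 [0.52357588 0.18106081 0.24844868] 0.05511820696840042 [ 0.60110342 -0.20438731 -0.87552657] [ 0.48489095  0.88808005 -0.48482346  1.8828797  -0.97957805  1.06918921
 -1.51790923] 
 [[ 0.62330687 -0.77665691 -0.09106364]
 [-0.20825201 -0.27711381  0.93799735]
 [-0.75373712 -0.56569601 -0.33446731]]
scene [(18, [0.572, 0.169, 0.167]), (10, [0.538, 0.143, 0.166]), (12, [0.544, 0.167, 0.168])]
side [(4, [0.549, 0.159, 0.166])]
wrist [(440, [0.577, 0.161, 0.164]), (171, [0.55, 0.159, 0.165]), (29, [0.54, 0.139, 0.165]), (5, [0.553, 0.163, 0.167])]
```

View pics/i.png

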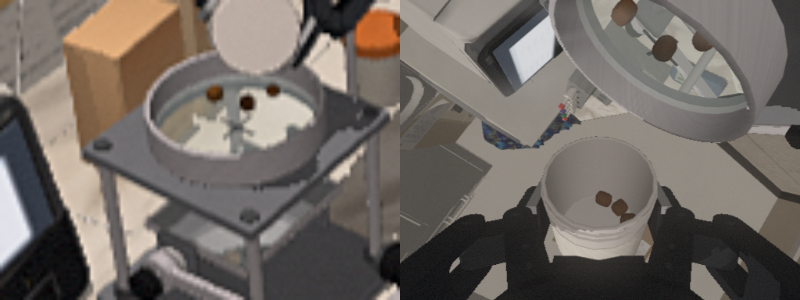

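Three stones lie in the tray, at (215,92), (247,102) and (272,90) in the left crop. The wrist view shows three still in the cup at (615,205). I tip further.

>>> step_arm:
  targets:
    - [0, 0, 0, 0, 0, 0.02]
    - [0, 0, 0, 0, 0, 0.02]
    - [0, 0, 0, 0, 0, 0.02]
    - [0, 0, 0, 0, 0, 0.02]
    - [0, 0, 0, 0, 0, 0.02]
    - [0, 0, 0, 0, 0, 0.02]
    - [0, 0, 0, 0, 0, 0.02]
    - [0, 0, 0, 0, 0, 0.02]
    - [0, 0, 0, 0, 0, 0.02]
    - [0, 0, 0, 0, 0, 0.02]
    - [0, 0, 0, 0, 0, 0]
    - [0, 0, 0, 0, 0, 0]
    - [0, 0, 0, 0, 0, 0]

```text
time: 14.85
tcp_pos: [0.5218, 0.1988, 0.2423]
eef_rot: [-1.547, 1.383, 1.078]
wrist_force: [-0.8, 0.5, -0.5]
opening: 0.055
```

```bash
python3 t2.py j
```

```text
14.85 [0.52355228 0.18125601 0.24854509] 0.055008599551574756 [-0.81331359  0.54832157 -0.45165417] [ 0.41699316  0.86636339 -0.3739624   1.88497463 -1.03615866  1.1360718
 -2.093879  ] 
 [[ 0.04756527 -0.99469031 -0.09126192]
 [-0.33140744 -0.10190535  0.93796823]
 [-0.94228799 -0.01436983 -0.33449493]]
scene [(16, [0.569, 0.143, 0.167]), (20, [0.534, 0.143, 0.166]), (18, [0.572, 0.168, 0.167]), (25, [0.545, 0.156, 0.168])]
side [(4, [0.549, 0.156, 0.167])]
wrist [(889, [0.548, 0.15, 0.167]), (766, [0.575, 0.162, 0.165]), (101, [0.536, 0.142, 0.168])]
```

View pics/j.png

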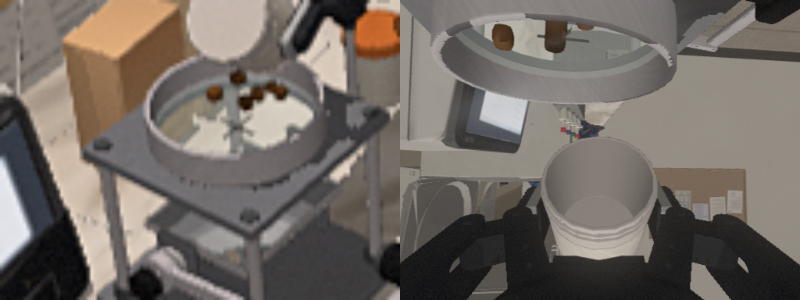

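The cup is empty in the wrist view. Six stones are in the tray, at (215,92), (237,77), (247,102), (257,95), (268,93) and (277,88). I turn the cup upright while backing off.

>>> step_arm:
  targets:
    - [0, 0, -0.02, 0, 0, -0.03]
    - [0, 0, -0.03, 0, 0, -0.045]
    - [0, 0, -0.03, 0, 0, -0.045]
    - [0, 0, -0.03, 0, 0, -0.045]
    - [0, 0, -0.03, 0, 0, -0.045]
    - [0, 0, -0.03, 0, 0, -0.045]
    - [0, 0, -0.03, 0, 0, -0.045]
    - [0, 0, -0.03, 0, 0, -0.045]
    - [0, 0, -0.03, 0, 0, -0.045]
    - [0, 0, -0.03, 0, 0, -0.045]
    - [0, 0, -0.03, 0, 0, -0.045]
    - [0, 0, -0.03, 0, 0, -0.045]
    - [0, 0, -0.03, 0, 0, -0.045]
    - [0, 0, -0.03, 0, 0, -0.045]
    - [0, 0, -0.03, 0, 0, -0.045]
    - [0, 0, -0.03, 0, 0, -0.045]
    - [0, 0, 0, 0, 0, -0.045]
    - [0, 0, 0, 0, 0, -0.045]
    - [0, 0, 0, 0, 0, -0.045]
    - [0, 0, 0, 0, 0, -0.045]

```text
time: 17.0
tcp_pos: [0.5473, -0.066, 0.3364]
eef_rot: [-1.566, -1.224, -0.752]
wrist_force: [-0.0, 0.2, -0.8]
opening: 0.0556
```

Run:
```python
from h import *; from rows import *
np.set_printoptions(precision=3,suppress=True)
o=manip.get_obs(); B=R.from_rotvec(o["eef_rot"]); print(o["time"],o["tcp_pos"],o["opening"],o["joint_positions"]); print(B.as_matrix())
A=rot(np.radians(80),np.radians(30),0); delta(o,A,[.450,-.297,.11])
q,e,r=ik(np.array([.45,-.297,.11])+A.apply([0,0,.0187]),A,np.array(o["joint_positions"]));print(q,e,r)
```

```text
17.0 [ 0.547 -0.066  0.336] 0.05559124892262823 [ 1.031  1.033 -0.981  1.447 -0.359  1.431  0.06 ]
[[ 0.303  0.949 -0.092]
 [ 0.347 -0.02   0.938]
 [ 0.888 -0.316 -0.335]]
turn total(pi) [-0.087 -0.043 -0.071] rows 3 each [-0.029 -0.015 -0.024]
shift total(.6) [-0.53  -0.093 -0.133] rows 7 each [-0.076 -0.013 -0.019]
[ 1.342  1.271 -0.864  1.471 -0.018  1.272  0.522] 5.386439545574729e-06 0.0014986291816560557
```

>>> step_arm:
  targets:
    - [0, 0, 0, -0.022, -0.011, -0.018]
    - [0, 0, 0, -0.022, -0.011, -0.018]
    - [0, 0, 0, -0.022, -0.011, -0.018]
    - [0, 0, 0, -0.022, -0.011, -0.018]
    - [-0.059, -0.01, -0.015, 0, 0, 0]
    - [-0.059, -0.01, -0.015, 0, 0, 0]
    - [-0.059, -0.01, -0.015, 0, 0, 0]
    - [-0.059, -0.01, -0.015, 0, 0, 0]
    - [-0.059, -0.01, -0.015, 0, 0, 0]
    - [-0.059, -0.01, -0.015, 0, 0, 0]
    - [-0.059, -0.01, -0.015, 0, 0, 0]
    - [-0.059, -0.01, -0.015, 0, 0, 0]
    - [-0.058, -0.01, -0.015, 0, 0, 0]
    - [0, 0, 0, 0, 0, 0]
    - [0, 0, 0, 0, 0, 0]

```text
time: 18.5
tcp_pos: [0.453, -0.2822, 0.1023]
eef_rot: [-1.747, -1.457, -1.004]
wrist_force: [0.4, 1.0, 0.2]
opening: 0.0557
```

Run:
```python
from h import *; from rows import *
np.set_printoptions(precision=3,suppress=True)
o=manip.get_obs(); B=R.from_rotvec(o["eef_rot"]); print(o["time"],o["tcp_pos"],o["opening"],o["joint_positions"]); print(B.as_matrix())
A=rot(np.radians(80),np.radians(30),0); delta(o,A,[.450,-.297,.044])
f=cams.grab_frame("side"); c=cloud(f); g=np.array(o["tcp_pos"])-B.apply([0,0,.0187])
m=(f["z_map"]>0)&(abs(c[...,0]-g[0])<.04)&(abs(c[...,1]-g[1])<.04)&(c[...,2]>.02)
# rim plane / bottom of white cup
w=m&(f["img"].min(-1)>90); d=c[w]; print(len(d),d.min(0),d.max(0))
save("k",cv2.resize(f["img"][200:340,150:310],(640,560)))
```

```text
18.5 [ 0.453 -0.282  0.102] 0.05574900513809103 [ 1.35   1.248 -0.85   1.46  -0.057  1.272  0.556]
[[ 0.092  0.984  0.152]
 [ 0.492 -0.177  0.852]
 [ 0.865 -0.004 -0.501]]
turn total(pi) [ 0.001  0.    -0.002] rows 1 each [ 0.001  0.    -0.002]
shift total(.6) [-0.097 -0.001  0.058] rows 2 each [-0.048 -0.     0.029]
405 [ 0.426 -0.326  0.071] [ 0.489 -0.267  0.138]
```

View pics/k.png

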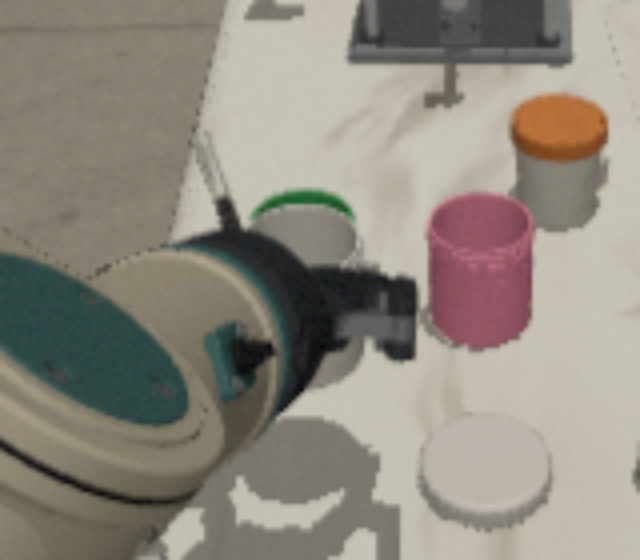

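The cup hangs upright above its old spot, with the lid and pink cup clear. I lower it.

>>> step_arm:
  targets:
    - [-0.03, 0, 0.018, 0, 0, 0]
    - [-0.03, 0, 0.018, 0, 0, 0]
    - [-0.02, 0, 0.012, 0, 0, 0]
    - [-0.015, 0, 0.009, 0, 0, 0]
    - [-0.003, 0, 0.001, 0, 0, 0]
    - [0, 0, 0, 0, 0, 0]
    - [0, 0, 0, 0, 0, 0]

```text
time: 19.25
tcp_pos: [0.4533, -0.2818, 0.0345]
eef_rot: [-1.748, -1.46, -1.003]
wrist_force: [0.5, 0.4, -0.6]
opening: 0.0553
```

>>> step_arm:
  targets:
    - [-0.0024, 0, 0.0014, 0, 0, 0]
    - [0, 0, 0, 0, 0, 0]
    - [0, 0, 0, 0, 0, 0]

```text
time: 19.55
tcp_pos: [0.4534, -0.2819, 0.0332]
eef_rot: [-1.748, -1.46, -1.004]
wrist_force: [-0.3, -1.0, 1.8]
opening: 0.0551
```

>>> step_arm:
  targets:
    - [0, 0, 0, 0, 0, 0]
    - [0, 0, 0, 0, 0, 0]
    - [0, 0, 0, 0, 0, 0]
    - [0, 0, 0, 0, 0, 0]
    - [0, 0, -0.03, 0, 0, 0]
    - [0, 0, -0.06, 0, 0, 0]
    - [0, 0, -0.07, 0, 0, 0]
    - [0, 0, -0.07, 0, 0, 0]
    - [0, 0, 0, 0, 0, 0]
  jaw: 76

```text
time: 20.45
tcp_pos: [0.4326, -0.4055, 0.1037]
eef_rot: [-1.76, -1.461, -1.005]
wrist_force: [0.4, -0.0, -1.0]
opening: 0.0758
```

Run:
```python
from h import *; from rows import *
np.set_printoptions(precision=3,suppress=True)
o=manip.get_obs(); B=R.from_rotvec(o["eef_rot"]); print(o["time"],o["tcp_pos"],o["opening"],o["joint_positions"])
for n in("side","scene"):
    f=cams.grab_frame(n); c=cloud(f);x,y,z=c[...,0],c[...,1],c[...,2]
    d=c[(f["z_map"]>0)&(abs(x-.45)<.045)&(abs(y+.297)<.045)&(z>.058)&(z<.08)]; print(n,len(d),d.min(0),d.max(0),cv2.minEnclosingCircle(d[:,:2].astype(np.float32)))
# next: tool down, y along viewer y (either sign), above knob
psi=-.09;k=np.array([.533,.049,.180])
yv=np.array([-np.sin(psi),np.cos(psi),0])
up=np.array(o["tcp_pos"])+B.apply([0,0,-.1])+[0,0,.12]
for s in(1,-1):
    y=s*yv; zz=np.array([0,0,-1.]); xx=np.cross(y,zz); A=R.from_matrix(np.stack([xx,y,zz],1))
    q=np.array(o["joint_positions"])
    for t in (.3,.6,1): 
        p=(1-t)*np.array(o["tcp_pos"])+t*np.array([.45,-.1,.32]); Ai=B*R.from_rotvec(t*(B.inv()*A).as_rotvec()); q,e,r=ik(p,Ai,q); print(s,t,q,e,r)
    for p in ([.533,.049,.26],[.533,.049,.161],[.467,.055,.134]): q,e,r=ik(p,A,q); print(s,p,q,e,r)
    delta(o,A,[.45,-.1,.34])
```

```text
20.45 [ 0.433 -0.405  0.104] 0.07579006669882521 [ 1.367  1.31  -0.811  1.127 -0.018  1.566  0.603]
side 245 [ 0.421 -0.328  0.058] [ 0.48  -0.267  0.067] ((0.45133769512176514, -0.29704421758651733), 0.030637186020612717)
scene 122 [ 0.419 -0.328  0.058] [ 0.477 -0.265  0.074] ((0.4488960802555084, -0.29679661989212036), 0.03163368999958038)
1 0.3 [ 1.26   1.096 -0.929  1.397  0.19   1.446  0.781] 4.9786790741107025e-06 0.0013595745153496715
1 0.6 [ 1.163  0.858 -1.086  1.643  0.361  1.31   0.893] 4.382206580798146e-06 0.0013172866646089844
1 1 [ 0.999  0.493 -1.25   1.884  0.516  1.144  1.042] 5.1496312559371625e-06 0.001697502701657461
1 [0.533, 0.049, 0.26] [ 0.511  0.64  -1.079  1.797  0.632  1.099  0.691] 8.769558169038366e-06 0.0021999959701783636
1 [0.533, 0.049, 0.161] [ 0.438  0.751 -0.964  1.911  0.786  0.914  0.561] 5.599291104108701e-06 0.0014850422384538732
1 [0.467, 0.055, 0.134] [ 0.42   0.711 -0.925  2.105  0.856  0.762  0.419] 5.7079180147679424e-06 0.0017236554396450352
turn total(pi) [ 0.273 -0.247 -0.477] rows 13 each [ 0.021 -0.019 -0.037]
shift total(.6) [ 0.01
[... 161 characters left out ...]
 [ 1.11   0.504 -0.549  1.988 -0.287  0.738 -0.284] 7.541268916399425e-06 0.003093202893056035
-1 1 [ 0.466  0.276 -0.379  1.884  0.119  1.003 -1.622] 1.8003534356503392e-05 0.008249687738905262
-1 [0.533, 0.049, 0.26] [ 0.105  0.453 -0.354  1.797  0.191  0.925 -1.99 ] 6.467460198335619e-06 0.002324110789270853
-1 [0.533, 0.049, 0.161] [ 0.061  0.579 -0.298  1.911  0.256  0.688 -2.048] 4.535426693237768e-06 0.0012658843619319823
-1 [0.467, 0.055, 0.134] [ 0.021  0.549 -0.265  2.105  0.279  0.52  -2.109] 4.443883209708927e-06 0.0013636323591028879
turn total(pi) [-0.241 -0.266  0.424] rows 12 each [-0.02  -0.022  0.035]
shift total(.6) [-0.017 -0.51  -0.363] rows 8 each [-0.002 -0.064 -0.045]
```

The cup stands upright at (0.450,-0.297), rim at 66 mm. I retreat upward and turn the tool down for the knob.

>>> step_arm:
  targets:
    - [0.06, 0, -0.036, 0, 0, 0]
    - [0.06, 0, -0.036, 0, 0, 0]
    - [0.06, 0, -0.036, 0, 0, 0]
    - [0.06, 0, -0.036, 0, 0, 0]
    - [0.06, 0, -0.036, 0, 0, 0]
    - [0, 0, 0, -0.0185, -0.0205, 0.0326]
    - [0, 0, 0, -0.0185, -0.0205, 0.0326]
    - [0, 0, 0, -0.0185, -0.0205, 0.0326]
    - [0, 0, 0, -0.0185, -0.0205, 0.0326]
    - [0, 0, 0, -0.0185, -0.0205, 0.0326]
    - [0, 0, 0, -0.0185, -0.0205, 0.0326]
    - [0, 0, 0, -0.0185, -0.0205, 0.0326]
    - [0, 0, 0, -0.0185, -0.0205, 0.0326]
    - [0, 0, 0, -0.0185, -0.0205, 0.0326]
    - [0, 0, 0, -0.0185, -0.0205, 0.0326]
    - [0, 0, 0, -0.0185, -0.0205, 0.0326]
    - [0, 0, 0, -0.0185, -0.0205, 0.0326]
    - [0, 0, 0, -0.0185, -0.0205, 0.0326]
    - [0, 0, 0, 0, 0, 0]
  jaw: 44

```text
time: 22.45
tcp_pos: [0.4352, -0.3969, 0.3109]
eef_rot: [-3.127, 0.112, 0.009]
wrist_force: [0.1, 0.1, -0.2]
opening: 0.044
```

```bash
cat > kn.py <<'E'
from h import *; from rows import *
np.set_printoptions(precision=3,suppress=True)
o=manip.get_obs(); B=R.from_rotvec(o["eef_rot"]); print(o["time"],o["tcp_pos"],o["opening"],o["wrist_force"],o["joint_positions"]); print(B.as_matrix())
psi=-.09; yv=np.array([-np.sin(psi),np.cos(psi),0])
y=-yv; zz=np.array([0,0,-1.]); A=R.from_matrix(np.stack([np.cross(y,zz),y,zz],1))
E
cat kn.py - > t3.py <<'E'
delta(o,A,[.46,-.02,.30])
E
python3 t3.py
```

```text
22.45 [ 0.435 -0.397  0.311] 0.04402458750842595 [ 0.056  0.095 -0.197] [ 0.871  0.479 -0.274  1.57   0.131  1.122 -1.074]
[[ 0.997 -0.071 -0.005]
 [-0.071 -0.997  0.012]
 [-0.006 -0.012 -1.   ]]
turn total(pi) [-0.004  0.002  0.006] rows 1 each [-0.004  0.002  0.006]
shift total(.6) [-0.015 -0.629  0.049] rows 8 each [-0.002 -0.079  0.006]
```

>>> step_arm:
  targets:
    - [0, -0.03, 0, -0.004, 0.002, 0.006]
    - [0, -0.07, 0, 0, 0, 0]
    - [0, -0.075, 0, 0, 0, 0]
    - [0, -0.075, 0, 0, 0, 0]
    - [0, -0.075, 0, 0, 0, 0]
    - [0, -0.075, 0, 0, 0, 0]
    - [0, -0.075, 0, 0, 0, 0]
    - [0, -0.075, 0, 0, 0, 0]
    - [0, -0.07, 0, 0, 0, 0]
    - [0, 0, 0, 0, 0, 0]

```text
time: 23.45
tcp_pos: [0.468, -0.0256, 0.3101]
eef_rot: [-3.137, 0.136, 0.001]
wrist_force: [-0.0, 0.3, 0.2]
opening: 0.0443
```

```bash
cat kn.py - > t3.py <<'E'
O=np.array([.544,.181,0]); X=np.array([np.cos(psi),np.sin(psi),0])
W=cams.grab_frame("wrist"); S=cams.grab_frame("scene"); T=cams.grab_frame("side")
for t in("lens","knob","axle","cross"):
    rs=[]
    for n,f in(("wrist",W),("scene",S),("side",T)):
        L=spotter.landmark_of(t,f)
        if L and L[0]["score"]>.4: rs.append((n,L[0]["score"],ray(f,L[0]["xy"]),np.array(L[0]["xy"])*[512,384]))
    print(t,[(r[0],round(r[1],2),r[3].round()) for r in rs])
    if len(rs)>1: 
        p,e=tri([r[2] for r in rs]); print("   ",p,"viewer",(p-O)@X,(p-O)@yv,p[2],np.array(e))
c=cloud(W); ok=W["z_map"]>0
q=np.stack([(c-O)@X,(c-O)@yv,c[...,2]],-1)
m=ok&(q[...,2]>.172)&(q[...,2]<.2)&(abs(q[...,1]+.132)<.03)&(abs(q[...,0])<.04); d=c[m]
if len(d): print("knob",len(d),d.min(0),d.max(0),cv2.minAreaRect(d[:,:2].astype(np.float32)))
for n,C,f in(("w",c,W),("s",cloud(S),S),("t",cloud(T),T)):
    q=np.stack([(C-O)@X,(C-O)@yv,C[...,2]],-1); g=f["img"].max(-1)<70
    m=(f["z_map"]>0)&(q[...,0]<-.1)&(q[...,0]>-.2)&(abs(q[...,1])<.02)&(q[...,2]>.04); d=q[m]
    print(n,[(round(x,3),len(e),np.percentile(e[:,2],[5,50,95]).round(3).tolist()) for x in np.arange(-.2,-.1,.01) for e in [d[abs(d[:,0]-x)<.005]] if len(e)>4])
im=cv2.resize(W["img"],(800,600)); save("l",im)
E
python3 t3.py
```

```text
23.45 [ 0.468 -0.026  0.31 ] 0.044271139168831436 [-0.007  0.299  0.229] [ 0.304  0.294 -0.4    1.884  0.133  0.991 -1.813]
[[ 0.996 -0.087 -0.   ]
 [-0.087 -0.996  0.002]
 [-0.    -0.002 -1.   ]]
lens [('wrist', 0.82, array([ 82., 212.])), ('scene', 0.87, array([243., 265.]))]
    [0.423 0.19  0.098] viewer -0.12107391870665553 -0.0015776487571900258 0.09787066794285049 [0.002 0.002]
knob [('wrist', 0.96, array([159., 106.])), ('scene', 0.86, array([235., 193.])), ('side', 0.8, array([264., 164.]))]
    [0.535 0.05  0.183] viewer 0.0029170973597204453 -0.13172177946412872 0.18344440599054582 [0.002 0.006 0.004]
axle [('scene', 0.93, array([201., 249.])), ('side', 0.94, array([266., 178.]))]
    [0.548 0.181 0.087] viewer 0.004261868995609065 0.0002294990300710514 0.08746361167482897 [0.001 0.001]
cross [('wrist', 0.96, array([ 30., 109.])), ('scene', 0.65, array([204., 251.])), ('side', 0.91, array([265., 156.]))]
    [0.538 0.207 0.128] viewer -0.008073209084735886 0.025537892362212853 0.12829648016024026 [0.012 0.022 0.022]
knob 769 [0.523 0.037 0.173] [0.546 0.06  0.192] ((0.5348
[... 226 characters left out ...]
[0.086, 0.114, 0.116]), (np.float64(-0.14), 255, [0.096, 0.108, 0.113]), (np.float64(-0.13), 224, [0.093, 0.105, 0.109]), (np.float64(-0.12), 115, [0.088, 0.1, 0.105])]
s [(np.float64(-0.17), 118, [0.087, 0.102, 0.115]), (np.float64(-0.16), 88, [0.089, 0.116, 0.119]), (np.float64(-0.15), 50, [0.102, 0.117, 0.119]), (np.float64(-0.14), 42, [0.093, 0.107, 0.112]), (np.float64(-0.13), 37, [0.096, 0.107, 0.111])]
t [(np.float64(-0.17), 7, [0.086, 0.094, 0.113]), (np.float64(-0.16), 36, [0.08, 0.105, 0.116]), (np.float64(-0.15), 42, [0.08, 0.104, 0.116]), (np.float64(-0.14), 32, [0.088, 0.103, 0.111]), (np.float64(-0.13), 32, [0.087, 0.101, 0.108]), (np.float64(-0.12), 11, [0.087, 0.097, 0.104])]
```

View pics/l.png

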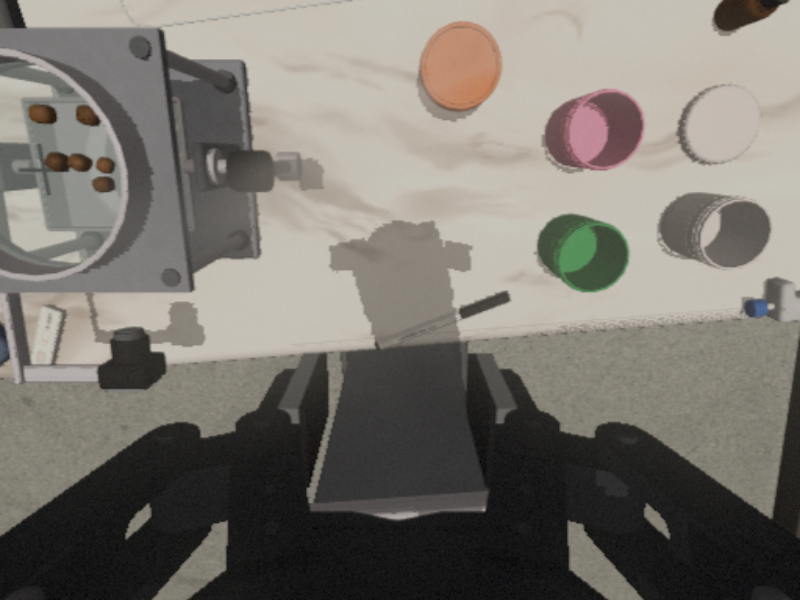

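The wrist view shows six stones inside the tray at left, the white cup upright and empty at (730,230), the black knob at (250,168), and the camera at (130,355) with its arm. To get the camera angle I fit the swing arm and the camera body.

```bash
cat kn.py - > t4.py <<'E'
O=np.array([.5445,.181,0]); X=np.array([np.cos(psi),np.sin(psi),0])
for n in("scene","wrist"):
    f=cams.grab_frame(n); c=cloud(f); q=np.stack([(c-O)@X,(c-O)@yv,c[...,2]],-1)
    ok=(f["z_map"]>0)
    m=ok&(q[...,1]>.08)&(q[...,1]<.14)&(q[...,0]<.03)&(q[...,0]>-.2)&(q[...,2]>.05)&(q[...,2]<.15); d=q[m]
    print(n,"arm pts",len(d))
    for x in np.arange(-.19,.04,.015):
        e=d[abs(d[:,0]-x)<.0075]
        if len(e)>3: print("  ",round(x,3),len(e),"y",np.percentile(e[:,1],[5,95]).round(3),"z",np.percentile(e[:,2],[5,50,95]).round(4))
    m=ok&(abs(q[...,1])<.014)&(q[...,0]<-.147)&(q[...,0]>-.168)&(q[...,2]>.108); d=q[m]
    print("top face",len(d),np.polyfit(d[:,0],d[:,2],1),d.mean(0))
E
python3 t4.py
```

```text
24.2 [ 0.469 -0.032  0.311] 0.043639438799935655 [-0.219  0.032 -0.107] [ 0.308  0.294 -0.393  1.881  0.137  0.992 -1.815]
[[ 0.995 -0.099  0.001]
 [-0.099 -0.995 -0.004]
 [ 0.001  0.003 -1.   ]]
scene arm pts 497
   -0.16 47 y [0.081 0.091] z [0.095 0.102 0.106]
   -0.145 36 y [0.085 0.091] z [0.091 0.101 0.105]
   -0.13 35 y [0.086 0.091] z [0.092 0.101 0.105]
   -0.115 33 y [0.086 0.091] z [0.09  0.099 0.104]
   -0.1 34 y [0.085 0.091] z [0.089 0.098 0.103]
   -0.085 31 y [0.087 0.092] z [0.088 0.097 0.102]
   -0.07 34 y [0.086 0.091] z [0.086 0.095 0.1  ]
   -0.055 29 y [0.086 0.091] z [0.087 0.095 0.099]
   -0.04 30 y [0.086 0.092] z [0.087 0.095 0.098]
   -0.025 27 y [0.086 0.091] z [0.084 0.092 0.097]
   -0.01 101 y [0.084 0.11 ] z [0.081 0.093 0.1  ]
   0.005 58 y [0.085 0.11 ] z [0.082 0.096 0.1  ]
top face 83 [0.166 0.143] [-0.159  0.     0.117]
wrist arm pts 657
   -0.16 113 y [0.08  0.089] z [0.098 0.101 0.104]
   -0.145 150 y [0.084 0.089] z [0.09  0.099 0.103]
   -0.13 154 y [0.084 0.089] z [0.089 0.098 0.102]
   -0.115 137 y [0.084 0.087] z [0.088 0.096 0.101]
   -0.1 103 y [0.084 0.086] z [0.087 0.094 0.099]
top face 338 [0.07  0.126] [-0.156 -0.     0.115]
```

```bash
cat kn.py - > t3.py <<'E'
delta(o,A,[.535,.0485,.27])
E
python3 t3.py
```

```text
24.3 [ 0.469 -0.032  0.311] 0.04354184047271811 [ 0.821 -0.016 -0.276] [ 0.307  0.294 -0.393  1.881  0.137  0.992 -1.815]
[[ 0.995 -0.099  0.001]
 [-0.099 -0.995 -0.003]
 [ 0.001  0.003 -1.   ]]
turn total(pi) [ 0.001 -0.    -0.003] rows 1 each [ 0.001 -0.    -0.003]
shift total(.6) [ 0.098 -0.143  0.099] rows 3 each [ 0.033 -0.048  0.033]
```

>>> step_arm:
  targets:
    - [0.025, -0.035, 0.025, 0, 0, -0.003]
    - [0.025, -0.036, 0.025, 0, 0, 0]
    - [0.024, -0.036, 0.025, 0, 0, 0]
    - [0.024, -0.036, 0.024, 0, 0, 0]
    - [0, 0, 0, 0, 0, 0]
    - [0, 0, 0, 0, 0, 0]

```text
time: 24.9
tcp_pos: [0.5349, 0.0481, 0.2506]
eef_rot: [3.135, -0.139, -0.001]
wrist_force: [0.2, -0.2, 0.2]
opening: 0.044
```

```bash
cat kn.py - > t3.py <<'E'
delta(o,A,[.535,.0485,.180])
W=cams.grab_frame("wrist"); c=cloud(W)
m=(W["z_map"]>0)&(abs(c[...,0]-.535)<.02)&(abs(c[...,1]-.048)<.02)&(c[...,2]>.175)&(c[...,2]<.2);d=c[m]
if len(d): print(len(d),d.min(0),d.max(0))
E
python3 t3.py
```

```text
24.9 [0.535 0.048 0.251] 0.04399898502322527 [ 0.159 -0.17   0.182] [ 0.119  0.465 -0.385  1.801  0.218  0.918 -2.021]
[[ 0.996 -0.088 -0.001]
 [-0.088 -0.996 -0.004]
 [-0.     0.004 -1.   ]]
turn total(pi) [0.001 0.    0.001] rows 1 each [0.001 0.    0.001]
shift total(.6) [ 0.    -0.001  0.149] rows 2 each [ 0.    -0.     0.074]
921 [0.525 0.037 0.179] [0.546 0.06  0.192]
```

Aligned over the knob, so I go down and pinch.

>>> step_arm:
  targets:
    - [0, 0, 0.04, 0, 0, 0]
    - [0, 0, 0.04, 0, 0, 0]
    - [0, 0, 0.04, 0, 0, 0]
    - [0, 0, 0.029, 0, 0, 0]
    - [0, 0, 0, 0, 0, 0]

```text
time: 25.45
tcp_pos: [0.5336, 0.0458, 0.1605]
eef_rot: [3.133, -0.143, -0.004]
wrist_force: [0.3, 0.3, 0.0]
opening: 0.0438
```

>>> step_arm:
  targets:
    - [0, 0, 0, 0, 0, 0]
    - [0, 0, 0, 0, 0, 0]
    - [0, 0, 0, 0, 0, 0]
    - [0, 0, 0, 0, 0, 0]
    - [0, 0, 0, 0, 0, 0]
    - [0, 0, 0, 0, 0, 0]
  jaw: 15
  force: 60

```text
time: 26.05
tcp_pos: [0.5362, 0.049, 0.1632]
eef_rot: [3.137, -0.14, 0.005]
wrist_force: [-1.6, 4.8, 6.7]
opening: 0.0211
```

```bash
cat kn.py - > t3.py <<'E'
g=np.array(o["tcp_pos"])-B.apply([0,0,.0187]); print("grasp",g)
X=np.array([np.cos(psi),np.sin(psi),0])
pts=[-.095*np.sin(t)*X+np.array([0,0,.095*np.cos(t)]) for t in np.linspace(0,.746,9)]
for a,b in zip(pts,pts[1:]): print((A.inv().apply(b-a)/.6).round(4))
q=np.array(o["joint_positions"])
for p in pts[1:]: q,e,r=ik(np.array(o["tcp_pos"])+p-pts[0],B,q)
print(q,e,r)
E
python3 t3.py
```

```text
26.05 [0.536 0.049 0.163] 0.021094120792143196 [-1.62   4.787  6.734] [ 0.084  0.577 -0.341  1.896  0.287  0.712 -2.085]
[[ 0.996 -0.089  0.003]
 [-0.089 -0.996 -0.002]
 [ 0.004  0.002 -1.   ]]
grasp [0.536 0.049 0.182]
[-0.015  0.     0.001]
[-0.015  0.     0.002]
[-0.014  0.     0.003]
[-0.014  0.     0.005]
[-0.013 -0.     0.006]
[-0.013 -0.     0.007]
[-0.012  0.     0.008]
[-0.011 -0.     0.009]
[ 0.05   0.551 -0.308  2.092  0.319  0.54  -2.148] 6.561822221838828e-07 0.00020070139295981244
```

>>> step_arm:
  targets:
    - [-0.0148, 0, 0.0007, 0, 0, 0]
    - [-0.0147, 0, 0.002, 0, 0, 0]
    - [-0.0144, 0, 0.0034, 0, 0, 0]
    - [-0.014, 0, 0.0047, 0, 0, 0]
    - [-0.0135, 0, 0.0061, 0, 0, 0]
    - [-0.0128, 0, 0.0073, 0, 0, 0]
    - [-0.012, 0, 0.0085, 0, 0, 0]
    - [-0.0113, 0, 0.0095, 0, 0, 0]
    - [0, 0, 0, 0, 0, 0]
    - [0, 0, 0, 0, 0, 0]

```text
time: 27.05
tcp_pos: [0.4743, 0.0543, 0.1389]
eef_rot: [3.137, -0.139, 0.013]
wrist_force: [-2.1, 3.5, 16.7]
opening: 0.0206
```

```bash
cat kn.py - > t5.py <<'E'
import sys
g=np.array(o["tcp_pos"])-B.apply([0,0,.0187]); O=np.array([.5455,.181,0]); X=np.array([np.cos(psi),np.sin(psi),0])
x,z=(g-O)@X,g[2]-.085; print("grasp viewer x",x,"y",(g-O)@yv,"z",g[2],"radius",np.hypot(x,z),"theta",np.arctan2(-x,z))
for n in("scene","side","wrist"):
    f=cams.grab_frame(n); c=cloud(f); q=np.stack([(c-O)@X,(c-O)@yv,c[...,2]],-1); ok=f["z_map"]>0
    # mirror surface under the deck
    m=ok&(abs(q[...,1])<.054)&(abs(q[...,0])<.055)&(q[...,2]>.03)&(q[...,2]<.145); d=q[m]
    if len(d)>30:
        for _ in range(4):
            k=np.polyfit(d[:,0],d[:,2],1); r=d[:,2]-np.polyval(k,d[:,0]); d=d[abs(r)<max(.004,1.5*r.std())]
        print(n,"mirror",len(d),k,"theta",np.arctan(k[0]),"spread",d.min(0),d.max(0),r.std())
    m=ok&(q[...,1]>-.14)&(q[...,1]<-.085)&(q[...,2]>.07)&(q[...,2]<.14)&(q[...,0]<.03)&(q[...,0]>-.06); d=q[m]
    if len(d)>10: k=np.polyfit(d[:,2]-.085,d[:,0],1); print(n,"lever",len(d),k,np.arctan(-k[0]),d.min(0),d.max(0))
    L=spotter.landmark_of("knob",f)[:1]; print(n,[(l["score"],np.array(l["xy"])*[512,384]) for l in L],"predicted",proj(f,g))
    if n=="side": T=f
    if n=="scene": S=f
save(sys.argv[1],cv2.resize(S["img"][190:300,140:270],(400,338)),cv2.resize(T["img"][130:230,205:305],(400,338)))
E
python3 t5.py m
```

```text
27.05 [0.474 0.054 0.139] 0.020579138296889416 [-2.104  3.488 16.71 ] [ 0.045  0.543 -0.316  2.081  0.318  0.555 -2.158]
[[ 0.996 -0.089  0.009]
 [-0.089 -0.996 -0.002]
 [ 0.009  0.001 -1.   ]]
grasp viewer x -0.05970653546902217 y -0.1325483858115976 z 0.1575934065719267 radius 0.09399294151919414 theta 0.6882980105519567
scene mirror 469 [0.769 0.085] theta 0.6556532780863192 spread [-0.038 -0.054  0.055] [0.037 0.054 0.116] 0.0018548791800841382
scene lever 32 [-0.79   0.003] 0.6686423330433778 [-0.036 -0.139  0.097] [ 0.002 -0.127  0.136]
scene [(0.63, array([254.618, 207.283]))] predicted [253.383 207.971]
side mirror 225 [0.768 0.082] theta 0.6549607594156541 spread [-0.036 -0.054  0.055] [0.041 0.054 0.114] 0.000853201862400063
side lever 108 [-0.792  0.004] 0.6700992606602685 [-0.042 -0.14   0.075] [ 0.009 -0.089  0.14 ]
side [(0.69, array([240.179, 171.802]))] predicted [240.365 173.619]
wrist mirror 335 [0.754 0.081] theta 0.6457647217220156 spread [-0.035 -0.054  0.055] [-0.004 -0.044  0.079] 0.0006687780294947477
wrist lever 2933 [-0.795  0.006] 0.6718901304952587 [-0.041 -0.14   0.085] [ 0.011 -0.085  0.14 ]
wrist [(0.87, array([251.699, 257.088]))] predicted [254.067 260.754]
```

View pics/m.png

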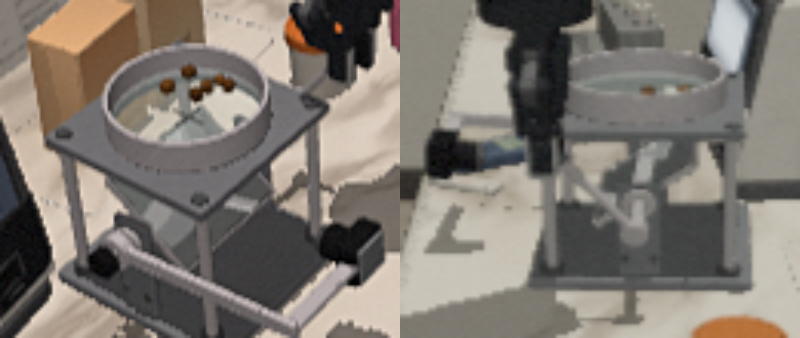

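The tray still holds its stones and the mirror is tilted, with the knob inside the gripper at (545,110) in the right crop. Depth fits give about 0.665 rad and the target is about 0.746, so I go a bit further.

>>> step_arm:
  targets:
    - [-0.005, 0, 0.0025, 0, 0, 0]
    - [-0.005, 0, 0.0025, 0, 0, 0]
    - [0, 0, 0, 0, 0, 0]
    - [0, 0, 0, 0, 0, 0]

```text
time: 27.75
tcp_pos: [0.4706, 0.0547, 0.1359]
eef_rot: [3.138, -0.14, 0.02]
wrist_force: [3.4, 3.1, 10.3]
opening: 0.0211
```

```bash
cat kn.py - > t6.py <<'E'
g=np.array(o["tcp_pos"])-B.apply([0,0,.0187]); O=np.array([.5455,.181,0]); X=np.array([np.cos(psi),np.sin(psi),0])
x,z=(g-O)@X,g[2]-.085; print("grasp",x,g[2],"r",np.hypot(x,z),"theta",np.arctan2(-x,z))
def tls(d):
    for _ in range(5):
        m=np.median(d,0) if _==0 else d.mean(0); u,s,v=np.linalg.svd(d-m,full_matrices=False); r=(d-m)@v[1]; d=d[abs(r)<2*r.std()+1e-4]
    v=v[0]; return v,m,len(d),r.std()
for n in("scene","side","wrist"):
    f=cams.grab_frame(n); c=cloud(f); q=np.stack([(c-O)@X,(c-O)@yv,c[...,2]],-1); ok=f["z_map"]>0
    x,y,z=q[...,0],q[...,1],q[...,2]
    def go(nm,m,ang):
        d=q[m&ok][:,[0,2]]
        if len(d)>25: v,mm,k,s=tls(d); print(n,nm,k,"angle %.3f"%ang(v),mm,"sd %.4f"%s)
    go("mirror",(abs(y)<.05)&(abs(x)<.05)&(z>.04)&(z<.135)&(abs(z-.085-x*.9)<.025),lambda v:np.arctan(v[1]/v[0]))
    go("lever",(y>-.14)&(y<-.12)&(z>.08)&(z<.136)&(x<.02)&(x>-.06)&(abs(x+(z-.085)*.9)<.02),lambda v:np.arctan(-v[0]/v[1]))
    go("camarm",(y>.08)&(y<.093)&(x<-.03)&(x>-.15)&(z>.08)&(z<.12),lambda v:-np.arctan(v[1]/v[0]))
    go("camtop",(abs(y)<.014)&(x<-.146)&(x>-.168)&(z>.11),lambda v:-np.arctan(v[1]/v[0]))
E
python3 t6.py
```

```text
27.75 [0.471 0.055 0.136] 0.021135410745830308 [ 3.422  3.142 10.277] [ 0.04   0.543 -0.31   2.096  0.323  0.535 -2.167]
[[ 0.996 -0.089  0.013]
 [-0.089 -0.996 -0.001]
 [ 0.013  0.    -1.   ]]
grasp -0.06344054208640265 0.15456835590666226 r 0.09415125343707674 theta 0.7393600112366971
scene mirror 388 angle 0.703 [-0.016  0.071] sd 0.0013
scene lever 27 angle 0.743 [-0.028  0.12 ] sd 0.0021
scene camarm 230 angle 0.074 [-0.092  0.097] sd 0.0038
scene camtop 69 angle 0.056 [-0.159  0.118] sd 0.0013
side mirror 190 angle 0.706 [0.002 0.083] sd 0.0005
side lever 74 angle 0.731 [-0.018  0.109] sd 0.0023
side camarm 43 angle 0.138 [-0.134  0.096] sd 0.0043
wrist mirror 167 angle 0.684 [-0.025  0.06 ] sd 0.0004
wrist lever 1451 angle 0.740 [-0.016  0.111] sd 0.0012
```

```bash
cat kn.py - > t7.py <<'E'
O=np.array([.546,.181,0]); X=np.array([np.cos(psi),np.sin(psi),0])
def plane(d):
    for _ in range(6):
        m=np.median(d,0) if _==0 else d.mean(0); v=np.linalg.svd(d-m,full_matrices=False)[2]; r=(d-m)@v[2]; d=d[abs(r)<2*r.std()+1e-4]
    n=v[2]*np.sign(v[2][2]); return n,m,len(d),r.std()
for n in("scene","side","wrist"):
    f=cams.grab_frame(n); c=cloud(f); q=np.stack([(c-O)@X,(c-O)@yv,c[...,2]],-1); ok=f["z_map"]>0
    x,y,z=q[...,0],q[...,1],q[...,2]
    for nm,m in(("mirror",(abs(y)<.053)&(abs(x)<.05)&(z>.03)&(z<.135)&(abs(z-.085-x*.88)<.02)),
        ("bench",(abs(z)<.012)&(abs(x)<.4)&(y>-.45)&(y<-.1)&(x<.12)&(x>-.12)),
        ("base",(abs(z-.012)<.006)&(abs(x)<.08)&(abs(y)<.075)),("deck",(abs(z-.152)<.005)&(abs(x)<.077)&(abs(y)<.077))):
        d=q[m&ok]
        if len(d)>60:
            N,mm,k,s=plane(d); print(n,nm,k,"n",N,"tilt to -x %.3f"%np.arctan2(-N[0],N[2]),"at",mm,"sd %.4f"%s,"rng",d.min(0)[:2],d.max(0)[:2])
E
python3 t7.py
```

```text
27.9 [0.471 0.055 0.136] 0.02094524018936966 [ 3.513  3.086 10.18 ] [ 0.04   0.543 -0.311  2.096  0.323  0.535 -2.167]
[[ 0.996 -0.089  0.012]
 [-0.089 -0.996 -0.001]
 [ 0.013  0.    -1.   ]]
scene mirror 444 n [-0.64  -0.005  0.768] tilt to -x 0.695 at [-0.016  0.017  0.072] sd 0.0014 rng [-0.037 -0.053] [0.034 0.053]
scene bench 3018 n [-0.002  0.001  1.   ] tilt to -x 0.002 at [-0.043 -0.248  0.003] sd 0.0013 rng [-0.12 -0.45] [ 0.12 -0.1 ]
scene base 992 n [-0.003  0.004  1.   ] tilt to -x 0.003 at [-0.034  0.003  0.014] sd 0.0012 rng [-0.08  -0.075] [0.08  0.075]
scene deck 903 n [-0.001  0.005  1.   ] tilt to -x 0.001 at [-0.022  0.029  0.153] sd 0.0011 rng [-0.077 -0.077] [0.077 0.077]
side mirror 181 n [-0.65  -0.003  0.76 ] tilt to -x 0.708 at [ 0.003 -0.001  0.084] sd 0.0005 rng [-0.035 -0.053] [0.04  0.053]
side bench 4799 n [0.    0.001 1.   ] tilt to -x -0.000 at [ 0.008 -0.3    0.   ] sd 0.0008 rng [-0.12 -0.45] [ 0.12 -0.1 ]
side base 606 n [-0.001  0.001  1.   ] tilt to -x 0.001 at [ 0.003 -0.006  0.012] sd 0.0008 rng [-0.08  -0.075] [0.08  0.074]
side deck 330 n [ 0.007 -0.055  0.998] tilt to -x -0.007 at [ 0.011 -0.032  0.152] sd 0.0011 rng [-0.059 -0.077] [0.076 0.073]
wrist mirror 319 n [-0.646  0.003  0.763] tilt to -x 0.703 at [-0.023 -0.049  0.063] sd 0.0004 rng [-0.034 -0.053] [-0.003 -0.043]
wrist bench 55037 n [-0.  0.  1.] tilt to -x 0.000 at [-0.015 -0.228 -0.   ] sd 0.0006 rng [-0.12  -0.383] [ 0.084 -0.1  ]
wrist base 6774 n [-0.     0.001  1.   ] tilt to -x 0.000 at [ 0.01  -0.049  0.012] sd 0.0006 rng [-0.08  -0.075] [ 0.08  -0.025]
wrist deck 16496 n [-0.  0.  1.] tilt to -x 0.000 at [-0.024 -0.059  0.151] sd 0.0005 rng [-0.077 -0.077] [ 0.041 -0.014]
```

>>> step_arm:
  targets:
    - [-0.0027, 0, 0.0018, 0, 0, 0]
    - [-0.0027, 0, 0.0018, 0, 0, 0]
    - [0, 0, 0, 0, 0, 0]
    - [0, 0, 0, 0, 0, 0]

```text
time: 28.45
tcp_pos: [0.4682, 0.0549, 0.1337]
eef_rot: [3.138, -0.14, 0.022]
wrist_force: [5.7, 1.7, 8.7]
opening: 0.0209
```

```bash
python3 t7.py | grep -v -e bench -e base -e deck
```

```text
28.45 [0.468 0.055 0.134] 0.020926712440287785 [5.706 1.707 8.696] [ 0.036  0.543 -0.307  2.105  0.327  0.524 -2.172]
[[ 0.996 -0.089  0.014]
 [-0.089 -0.996 -0.001]
 [ 0.014 -0.    -1.   ]]
scene mirror 437 n [-0.662 -0.003  0.749] tilt to -x 0.724 at [-0.016  0.017  0.071] sd 0.0014 rng [-0.037 -0.053] [0.031 0.053]
side mirror 180 n [-0.673 -0.002  0.74 ] tilt to -x 0.738 at [ 0.002 -0.001  0.084] sd 0.0004 rng [-0.034 -0.051] [0.04  0.052]
wrist mirror 364 n [-0.671  0.015  0.741] tilt to -x 0.736 at [-0.021 -0.049  0.063] sd 0.0004 rng [-0.034 -0.053] [-0.001 -0.041]
```

>>> step_arm:
  targets:
    - [-0.0014, 0, 0.001, 0, 0, 0]
    - [0, 0, 0, 0, 0, 0]
    - [0, 0, 0, 0, 0, 0]
    - [0, 0, 0, 0, 0, 0]
    - [0, 0, 0, 0, 0, 0]
    - [0, 0, 0, 0, 0, 0]

```text
time: 29.2
tcp_pos: [0.4676, 0.055, 0.1332]
eef_rot: [3.138, -0.141, 0.023]
wrist_force: [5.2, 1.9, 8.9]
opening: 0.0209
```

```bash
python3 t7.py | grep -v -e bench -e base -e deck
python3 - <<'E'
from h import *
S=cams.grab_frame("scene");W=cams.grab_frame("wrist");T=cams.grab_frame("side")
save("n",cv2.resize(W["img"],(400,300)),cv2.resize(T["img"][120:330,180:460],(400,300)))
E
```

```text
29.2 [0.468 0.055 0.133] 0.020885022650486577 [5.158 1.863 8.873] [ 0.035  0.543 -0.306  2.108  0.327  0.521 -2.173]
[[ 0.996 -0.09   0.014]
 [-0.09  -0.996 -0.001]
 [ 0.014 -0.    -1.   ]]
scene mirror 421 n [-0.674 -0.005  0.739] tilt to -x 0.739 at [-0.016  0.016  0.071] sd 0.0014 rng [-0.036 -0.053] [0.032 0.053]
side mirror 178 n [-0.676 -0.001  0.737] tilt to -x 0.743 at [ 0.002 -0.001  0.083] sd 0.0005 rng [-0.033 -0.053] [0.04  0.052]
wrist mirror 379 n [-0.67   0.007  0.743] tilt to -x 0.734 at [-0.021 -0.049  0.062] sd 0.0005 rng [-0.033 -0.053] [-0.002 -0.041]
```

View pics/n.png

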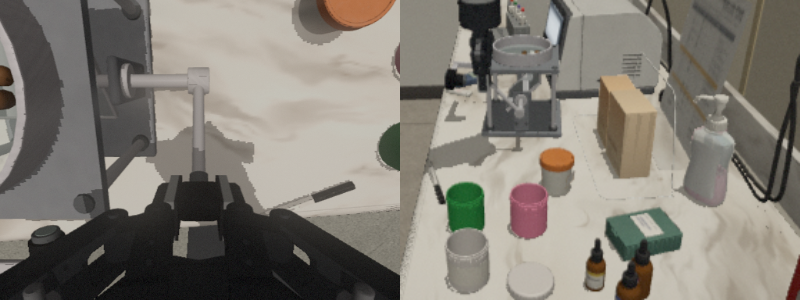

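The final view shows the knob between the pads at (200,190), the cup upright, and the bottles and capped cup where they were. One small last nudge, then I hand in.

>>> step_arm:
  targets:
    - [-0.0008, 0, 0.0006, 0, 0, 0]
    - [0, 0, 0, 0, 0, 0]
    - [0, 0, 0, 0, 0, 0]
    - [0, 0, 0, 0, 0, 0]

```text
time: 29.9
tcp_pos: [0.4672, 0.055, 0.1328]
eef_rot: [3.138, -0.14, 0.023]
wrist_force: [5.8, 1.5, 8.5]
opening: 0.0207
```

```bash
python3 t7.py | grep mirror; python3 -c "
from workcell import manip
print(manip.close_job())"
```

```text
scene mirror 424 n [-0.686 -0.003  0.728] tilt to -x 0.756 at [-0.015  0.016  0.071] sd 0.0014 rng [-0.036 -0.053] [0.032 0.053]
side mirror 185 n [-0.679  0.001  0.734] tilt to -x 0.746 at [ 0.002 -0.001  0.084] sd 0.0005 rng [-0.033 -0.053] [0.04  0.053]
wrist mirror 384 n [-0.681 -0.022  0.732] tilt to -x 0.749 at [-0.021 -0.049  0.062] sd 0.0004 rng [-0.033 -0.053] [ 0.    -0.041]
the job is handed in; nothing more can be done
None
```

The job is handed in, at about 30 s on the robot's clock. The six stones are in the glass tray, the empty cup stands upright on its old spot, and the gripper is still holding the mirror knob.

- **Stones and cup:** All six stones showed in the tray and none in the cup. At 49° past level only three had come out, so I tipped further to empty it. The cup's rim measured 66 mm above the bench at its old place. The capped cup, dropper bottles and viewer camera looked undisturbed in the pictures.
- **Mirror:** Plane fits of the mirror gave 0.746 rad (side camera), 0.749 (wrist) and 0.756 (scene). The target was about 0.748, taken from a measured camera-arm angle of about 0.074.
- **Disagreements:** At an earlier step the lever fit and the gripper position read 0.03–0.045 rad higher than the mirror fits. I trusted the mirror planes. The camera-arm estimates ran mostly from 0.056 to 0.083. One poor side view gave 0.138, and the first lens reading gave about 0.03.

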